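# Ready the jar for iced espresso with steel chilling cubes

## Task

Get the smoked glass jar ready for iced espresso: take its wooden lid off, gather the steel chilling cubes lying on the tamping mat into the green cup with the others, then tip the whole cupful into the jar. Once every cube is in the jar, take its temperature: hold the infrared thermometer level and steady for two seconds with its lens about 7 cm from the glass, aimed at the middle of the paper band. At the end the cup must stand upright on its cork coaster, the thermometer lie back in its rest, and the lid sit properly on the jar; leave the portafilter and the spoon where they are and do not tip the jar.

Things in the scene. Friction and masses are not known exactly. Their poses are not given: they have to be found in the camera images.
- cup: pale green ceramic cup without a handle, open at the top, 95 high, outside diameter 62 at the foot widening to 66 at the rim, wall 3.5, inside floor 5 above the underside; about 200 g empty. Origin: centre of the underside, z along its axis to the mouth. Stands on the cork coaster with 3 or 4 of the cubes in it
- coaster: round cork coaster fixed on the counter, diameter 96, 5 thick; origin: centre of its underside, on the counter
- mat: dark grey silicone tamping mat, fixed flat on the counter, 180 (its x) by 170 (its y), 6 thick; origin: centre of its underside. 2 or 3 of the cubes lie on it
- jar: smoked glass jar, a straight cylinder 110 high, outside diameter 110, wall 4.5, open mouth 101 wide, inside floor 6 above the underside, with a cream paper band 36 high all round its middle; loose, about 650 g. Origin: centre of the underside, z up along its axis
- jar_mouth (a point): centre of the jar's open mouth, level with the rim, 110 above its underside
- jar_band (a point): point on the jar's axis, 55 above the underside, level with the middle of the paper band (the glass is 55 away from this point all round)
- lid: the jar's beech lid, 130 g: disc of diameter 114, 8 thick; under it a cork plug of diameter 86, 10 deep, that enters the mouth with 7 to spare all round; on top a knob of diameter 26 from 17 to 43 above the origin, neck 18 wide below. Origin: centre of the disc's underside (110 above the jar's underside when on, 10 above the counter when laid there), z up through the knob. Starts on the jar
- thermometer: pocket infrared thermometer: yellow bar 100 long (x) by 26 wide (y) by 30 high (z), with a black lens snout of diameter 24 out to x = 68. 120 g. Origin: centre of the bar; it looks along its +x, display and red button on +z. Starts lying in its rest, display up; taken across its middle
- lens (a point): centre of the thermometer's lens, 68 ahead of its origin on its x axis
- rest: beech rest of the thermometer, fixed on the counter: base 112 (x) by 56 (y) by 6 high, two saddles at x = -36 and x = 36, each 14 long in x, their seats 12 above the counter with two cheeks 32 apart rising to 26; open between the saddles over 58 mm for the fingers. Origin: centre of its underside; x along the thermometer's length, the lens end lies to +x at the start
- rest_seat (a point): where the thermometer's origin lies when it is home in the rest: 27 above the rest's underside
- portafilter: stainless portafilter with a walnut handle, loose, bystander: head of diameter 70, 40 high, handle to 177 along its x. Origin: centre of the head's underside
- spoon: steel teaspoon 140 long, lying flat, bystander; origin about its middle, x along its length, bowl at +x
- cube0: stainless steel chilling cube, 18 on each side, 25 g; origin at the cube's centre, axes along its edges. Starts in the cup
- cube1: stainless steel chilling cube, 18 on each side, 25 g; origin at the cube's centre, axes along its edges. Starts in the cup
- cube2: stainless steel chilling cube, 18 on each side, 25 g; origin at the cube's centre, axes along its edges. Starts in the cup, if present
- cube3: stainless steel chilling cube, 18 on each side, 25 g; origin at the cube's centre, axes along its edges. Starts in the cup, if present
- cube4: stainless steel chilling cube, 18 on each side, 25 g; origin at the cube's centre, axes along its edges. Starts flat on the mat, any yaw, if present
- cube5: stainless steel chilling cube, 18 on each side, 25 g; origin at the cube's centre, axes along its edges. Starts flat on the mat, any yaw, if present
- cube6: stainless steel chilling cube, 18 on each side, 25 g; origin at the cube's centre, axes along its edges. Starts flat on the mat, any yaw, if present
- cube7: stainless steel chilling cube, 18 on each side, 25 g; origin at the cube's centre, axes along its edges. Starts flat on the mat, any yaw, if present
Mind the look-alikes: they are no part of the job. Leave any turquoise look-alike of the jar alone.

How it is judged:
On the way, in this order (a step that is already met when the one before it is completed fails the run):
1. every cube present lies in the upright cup (horizontal distance between each of cube0, cube1, cube2, cube3, cube4, cube5, cube6, cube7 and cup below 0.032 m and z of cube0 in the frame of cup between 0.005 and 0.092 m and z of cube1 in the frame of cup between 0.005 and 0.092 m and z of cube2 in the frame of cup between 0.005 and 0.092 m and z of cube3 in the frame of cup between 0.005 and 0.092 m and z of cube4 in the frame of cup between 0.005 and 0.092 m and z of cube5 in the frame of cup between 0.005 and 0.092 m and z of cube6 in the frame of cup between 0.005 and 0.092 m and z of cube7 in the frame of cup between 0.005 and 0.092 m and angle between cup's own z axis and vertical below 0.3 rad), for 0.2 s.
2. the held cup is tipped past level over the open jar (angle between cup's own z axis and vertical above 1.6 rad and horizontal distance between cup and jar_mouth below 0.16 m and height (world z) of cup above 0.12 m and contact force between the fingers and cup above 1 N), for 0.1 s.
3. every cube lies in the jar (horizontal distance between each of cube0, cube1, cube2, cube3, cube4, cube5, cube6, cube7 and jar below 0.049 m and z of cube0 in the frame of jar between 0.007 and 0.1 m and z of cube1 in the frame of jar between 0.007 and 0.1 m and z of cube2 in the frame of jar between 0.007 and 0.1 m and z of cube3 in the frame of jar between 0.007 and 0.1 m and z of cube4 in the frame of jar between 0.007 and 0.1 m and z of cube5 in the frame of jar between 0.007 and 0.1 m and z of cube6 in the frame of jar between 0.007 and 0.1 m and z of cube7 in the frame of jar between 0.007 and 0.1 m), for 0.3 s.
4. the thermometer is held level within 15 degrees and still for 1.5 s, lens 27 to 117 mm from the glass, its line of sight within 16 mm each way of the band's middle (site jar_band) (x of jar_band in the frame of thermometer between 0.15 and 0.24 m and y of jar_band in the frame of thermometer between -0.016 and 0.016 m and z of jar_band in the frame of thermometer between -0.016 and 0.016 m and angle between thermometer's own x axis and vertical between 1.31 and 1.83 rad and linear speed of thermometer below 0.02 m/s and angular speed of thermometer below 0.2 rad/s and contact force between the fingers and thermometer above 0.5 N), for 1.5 s.
At the end, for the whole second after the job is handed in: every cube is in the jar; the lid lies level on the jar's rim, centred within 12 mm; the cup stands upright on the coaster within 25 mm of its centre; the thermometer lies in its rest within 15 mm of its place and 0.15 rad of its direction, down on the saddles; all at rest (all of step 3 and horizontal distance between lid and jar below 0.012 m and z of lid in the frame of jar between 0.105 and 0.114 m and angle between each of lid, jar's own z axis and vertical below 0.06 rad and horizontal distance between cup and coaster below 0.025 m and z of cup in the frame of coaster between 0.002 and 0.009 m and angle between cup's own z axis and vertical below 0.08 rad and horizontal distance between thermometer and rest_seat below 0.015 m and z of thermometer in the frame of rest_seat between -0.004 and 0.004 m and angle between the x axis of thermometer and the x axis of rest, either way round below 0.15 rad and linear speed of each of lid, cup, jar, thermometer below 0.02 m/s); the robot touches nothing.
It fails at once if the portafilter is knocked over, or shoved more than 30 mm from where it stood (distance of portafilter from where it was at the start of the episode above 0.03 m or angle between portafilter's own z axis and vertical above 0.5 rad).
It fails at once if the teaspoon is shoved more than 30 mm from where it lay (distance of spoon from where it was at the start of the episode above 0.03 m).
It fails at once if the glass jar is tipped by more than 20 degrees (angle between jar's own z axis and vertical above 0.35 rad).
Of cube2, cube3 only 1 to 2 are there at a start; the rules pass over those that are not, and their reading is None.
Of cube4, cube5, cube6, cube7 only 2 to 3 are there at a start; the rules pass over those that are not, and their reading is None.
At some moment in a run one of cube4, cube5, cube6, cube7 may be knocked a few centimetres aside while the robot is not near it.
It also fails if it takes over 184 s, if anything falls off the work surface, if the arm or the gripper's body presses on something with over 40 N, if the wrist force passes 120 N, or if a joint passes its speed limit or range.

## Robot

A 6-joint arm with a two-finger parallel gripper is mounted at the origin on the work surface. World frame = base frame: x ahead of the robot, y to its left, z up, the work surface at z = 0. Lengths are in m, angles in rad, forces in N, time in s.
With the tool pointing down it reaches from about 0.225 to 0.725 m from the base axis. Payload 3.1 kg.
Tool frame: the origin (TCP) lies at the very end of the fingers, on their centre line; the grasp point (between the pads) lies 19 mm behind it (arm.grip_point_offset is the distance from the TCP to the grasp point, in m); z points along the fingers, y is the line along which they close (so a half turn about z gives the same grasp; the last joint's range is limited). The gripper opens to 85 mm and grips with 20 to 120 N. Pads are 22 mm wide; open, the fingers measure 114 mm over their backs; the gripper's body (76 mm by 85 mm) begins 54 mm behind the grasp point. The pads swing forward as they close: fully open they stand 13 mm farther back than shut.
Start: joints at [1.043, 0.048, 0.099, 1.622, 0, 1.443], TCP at [0.204, 0.484, 0.231] pointing down, gripper open.
Joint ranges: [-2.91, 2.91], [-0.99, 1.94], [-1.21, 1.42], [-2.12, 2.29], [-1.49, 1.47], [-3.14, 3.14]. Speed limits (rad/s): [2.79, 2.79, 3.14, 3.14, 3.14, 3.14].

## Interface

Orientations are given as [roll, pitch, yaw] about the fixed x, y, z axes, in that order (R = Rz(yaw) Ry(pitch) Rx(roll)).
In Python, from rig import arm gives the robot as it stands.
- The arm moves only by the tool jog_arm, never from a script. Its argument "steps" is a list that holds one entry, the list of rows, each a list of 7 numbers: the finger opening in mm, from 0 to 85.4, then the shift along the tool's x, y, z in mm, then the turn, a rotation vector about the tool's x, y, z in rad. In form: [[[gripper, x, y, z, wx, wy, wz], ...]]. A call has exactly 5 rows; each row is the pose to reach, as a shift and turn from the pose commanded when the call began, along the tool's axes at that moment; what a row does not reach only later rows make up. A row lasts 1/8 s, in which the tool goes at most 62.5 mm and 10.7 degrees, less where a joint would pass 70% of its speed; a pose out of reach is approached as far as the arm can. A call with a gripper value outside its range is refused whole. The fingers move at their own pace and stop on an object; "newtons" is the grip in N (left out, the last holds). Time passes only in rows, so rows that repeat a pose let the fingers close, or fill a call up. It gives the time, the measured TCP pose, the force, the opening and the grip force at its end, in the units of the state.
- arm.get_obs(): the state, without advancing time (a new reading comes with each control period).
- arm.capture(name): name is "scene" or "top" or "wrist"; returns the picture (384x512x3 uint8, red, green, blue); there is no depth.
- arm.camera_params(name): a dict with "camera_matrix" (3x3 intrinsics, pixels), "cam_to_world" (4x4, takes a point from camera to world coordinates); the wrist camera has in their place "tool_from_camera" (4x4, takes a point from camera to tool coordinates, whose origin is the TCP and whose axes are the flange's). Camera axes: x right, y up, looking along -z (the intrinsics and any distortion apply to the point x, -y, -z); pixel columns grow to the right and rows downward; lengths in m; the calibration is good to about 2 mm. A picture is of the moment at which its call begins: read the wrist's pose just before it. camera_params takes no time and is no camera call.
- arm.hand_in(): hands the job in; it is judged then, once.
The state is a dict: "time_s": time; "joint_pos": joint angles; "joint_vel": joint speeds; "joint_efforts": joint torques, N m; "ee_pos": TCP position; "ee_rot": TCP orientation; "force": force on the tool from outside, world axes, zero at the start; "wrist_torque": the same for the moment, N m; "width": opening from 0.0 (shut) to 1.0 (fully open); "grip_force": force on a finger pad.
Only numpy, scipy, OpenCV 4.12 (cv2) and the standard library are available. Lean on these libraries where they do the work, as an engineer would, in place of code of your own. Each camera call takes 0.05 s, during which the arm holds its last target. There are 200 camera calls.

## Working session

There is one attempt and no reset: what is moved stays moved. The work goes in short steps, Python scripts to look and compute and a tool call to move; the robot and the scene stay as the last step left them, time stands still between calls to the robot, and variables do not carry over. Pictures are saved under pics/ and viewed, at most 14 in all, crops included, and the job is handed in when it is done.

Besides the shell and the picture viewer there is one more tool, called after "Call:" as name(argument=value, ...), one argument or row to a line, values as JSON. jog_arm: Moves the arm, as the interface text tells. Its arguments: {"type":"object","properties":{"steps":{"type":"array"},"newtons":{"type":"number"}},"required":["steps"]}

```bash
ls; mkdir -p pics
python3 - <<'E'
from rig import arm
import cv2, numpy as np
o=arm.get_obs(); print(o['time_s'],o['ee_pos'],o['ee_rot'],o['width'],arm.grip_point_offset)
for n in ['scene','top']:
    im=arm.capture(n); cv2.imwrite(f'pics/{n}0.png',cv2.resize(im[:,:,::-1],(800,600),interpolation=cv2.INTER_CUBIC)); np.save(f'{n}0.npy',im)
    p=arm.camera_params(n); print(n,{k:np.round(v,4).tolist() if not isinstance(v,str) else v for k,v in p.items()})
print(arm.camera_params('wrist'))
E
```

```text
pics
0.0 [0.20403658 0.4830604  0.23010004] [-3.13925849e+00 -3.17751488e-04  2.74179360e+00] 0.9992225451707528 0.0187
scene {'camera_matrix': [[387.9011, 0.0, 254.544], [0.0, 387.9011, 189.5823], [0.0, 0.0, 1.0]], 'cam_to_world': [[0.8735, -0.27, 0.4051, 0.9217], [0.4867, 0.4676, -0.7378, -0.6832], [0.0097, 0.8417, 0.5399, 0.6482], [0.0, 0.0, 0.0, 1.0]]}
top {'camera_matrix': [[356.7282, 0.0, 260.6505], [0.0, 356.7282, 189.3895], [0.0, 0.0, 1.0]], 'cam_to_world': [[0.0227, 0.9959, -0.0877, 0.4379], [-0.9994, 0.0202, -0.0289, 0.0497], [-0.027, 0.0883, 0.9957, 1.0576], [0.0, 0.0, 0.0, 1.0]]}
{'camera_matrix': array([[344.33253651,   0.        , 253.26034753],
       [  0.        , 344.33253651, 195.69451578],
       [  0.        ,   0.        ,   1.        ]]), 'tool_from_camera': array([[ 7.15656388e-04,  9.63547822e-01,  2.67535197e-01,
         6.78294165e-02],
       [ 9.99999131e-01, -9.85684243e-04,  8.75018098e-04,
        -2.99098904e-04],
       [ 1.10682701e-03,  2.67534339e-01, -9.63547691e-01,
        -1.42846927e-01],
       [ 0.00000000e+00,  0.00000000e+00,  0.00000000e+00,
         1.00000000e+00]])}
```

View pics/top0.png

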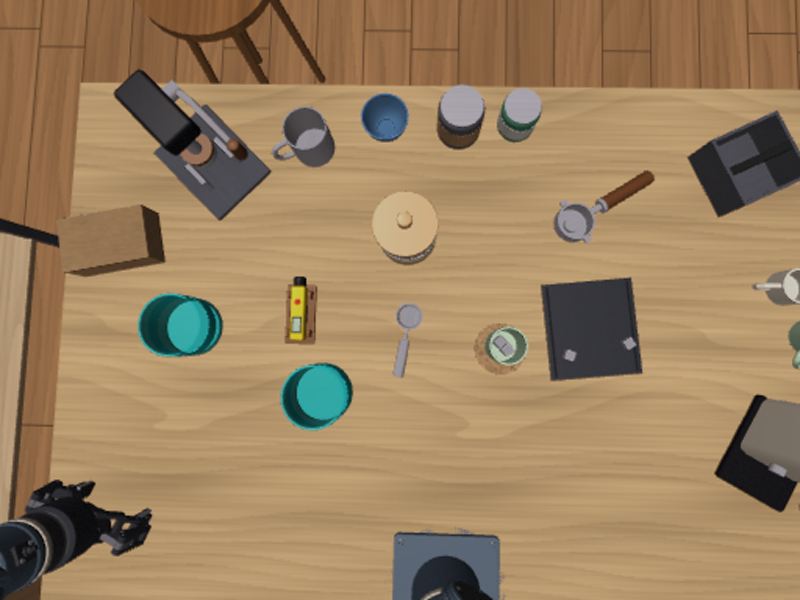

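View pics/scene0.png

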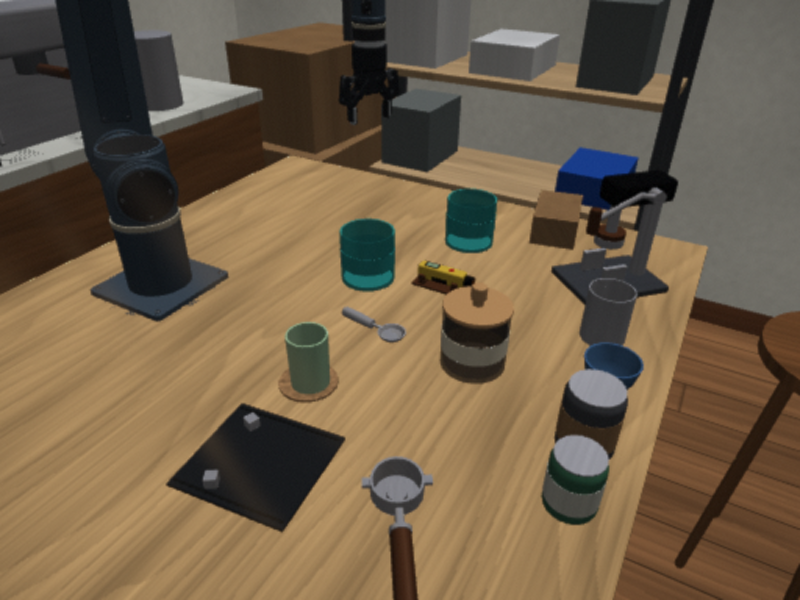

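I see the top view: lid knob at (404,218), cup rim (507,346) on coaster (501,348), mat cubes at (570,355) and (629,343), thermometer (299,310) with lens up (+x), spoon (405,340), portafilter (574,222); turquoise decoys at (316,396) and (180,325).

```bash
cat > h.py <<'E'
from rig import arm
import numpy as np, cv2
from scipy.spatial.transform import Rotation as R
def cam(name,obs=None):
    p=arm.camera_params(name); K=p['camera_matrix']
    if name=='wrist':
        o=obs or arm.get_obs(); T=np.eye(4); T[:3,:3]=R.from_euler('xyz',o['ee_rot']).as_matrix(); T[:3,3]=o['ee_pos']
        return K,T@p['tool_from_camera']
    return K,p['cam_to_world']
def unproj(c,uv,z):
    K,T=c; u,v=uv
    d=T[:3,:3]@np.array([(u-K[0,2])/K[0,0],-(v-K[1,2])/K[1,1],-1]); t=(z-T[2,3])/d[2]
    return T[:3,3]+t*d
def proj(c,P):
    K,T=c; q=(np.asarray(P)-T[:3,3])@T[:3,:3]; return np.array([K[0,2]+K[0,0]*q[0]/-q[2],K[1,2]-K[1,1]*q[1]/-q[2]])
def shift(target,rpy=None):
    "tool-frame shift mm and rotvec from present pose"
    o=arm.get_obs(); R0=R.from_euler('xyz',o['ee_rot']); d=R0.inv().apply(np.array(target)-o['ee_pos'])*1000
    w=(R0.inv()*R.from_euler('xyz',rpy)).as_rotvec() if rpy is not None else None
    return np.round(d,1), None if w is None else np.round(w,3)
def blobs(mask,amin=5):
    n,l,s,c=cv2.connectedComponentsWithStats(mask.astype(np.uint8)); 
    return [(s[i,4],c[i],l==i,s[i,:4]) for i in range(1,n) if s[i,4]>=amin]
def rect(m): 
    return cv2.minAreaRect(np.argwhere(m)[:,::-1].astype(np.float32))
E
python3 - <<'E'
from h import *
im=np.load('top0.npy'); hsv=cv2.cvtColor(im,cv2.COLOR_RGB2HSV).astype(int); H,S,V=hsv[...,0],hsv[...,1],hsv[...,2]
c=cam('top'); s=1.5625
def box(m,x0,y0,x1,y1):
    r=np.zeros(m.shape,bool); r[int(y0/s):int(y1/s),int(x0/s):int(x1/s)]=1; return m&r
print('hsv lid',hsv[144,245],'cup',hsv[221,312],'coast',hsv[222,306],'wood',hsv[260,300],'cube',hsv[227,364],'mat',hsv[200,380],'therm',hsv[195,191],'rest',hsv[205,202])
for a,cc,m,b in blobs(box((V>90)&(S<90),548,284,636,376)): 
    r=rect(m); P=[unproj(c,q,.024) for q in cv2.boxPoints(r)]; print('cube',a,unproj(c,r[0],.024).round(4),r[1:], 'edge yaw',np.degrees(np.arctan2(*(P[1]-P[0])[[1,0]])).round(1))
y=box((H>20)&(H<32)&(S>180),270,260,330,360)
for a,cc,m,b in blobs(y,40):
    r=rect(m); P=[unproj(c,q,.042) for q in cv2.boxPoints(r)]; print('therm',a,unproj(c,r[0],.042).round(4),[ (p[:2]).round(4).tolist() for p in P])
g=box((H>35)&(H<95)&(S>40),480,315,540,380)
for a,cc,m,b in blobs(g,40):
    h=np.argwhere(m)[:,::-1].astype(np.float32); e=cv2.fitEllipse(cv2.convexHull(h.astype(np.int32))); print('cup hull',a,e,unproj(c,e[0],.1).round(4))
d=box(V<75,535,270,650,385)
for a,cc,m,b in blobs(d,400):
    r=rect(m); print('mat',a,[unproj(c,q,.006)[:2].round(4).tolist() for q in cv2.boxPoints(r)])
E
```

```text
hsv lid [ 19  79 206] cup [53 43 94] coast [ 15 117 152] wood [ 17 101 190] cube [139  13 154] mat [120  22  59] therm [ 27 194 206] rest [ 17 103 180]
cube 43 [ 0.4517 -0.3276  0.024 ] ((6.933752536773682, 6.1017022132873535), 56.30992889404297) edge yaw -55.4
cube 43 [ 0.4269 -0.2202  0.024 ] ((6.5484619140625, 6.063390731811523), 14.03624439239502) edge yaw -14.0
cube 6 [ 0.3955 -0.3242  0.024 ] ((5.0, 0.0), 180.0) edge yaw 0.0
therm 241 [0.4927 0.2798 0.042 ] [[0.4439, 0.2941], [0.5422, 0.2947], [0.5418, 0.2655], [0.4436, 0.2651]]
cup hull 129 ((326.4310302734375, 220.42742919921875), (19.414899826049805, 23.730010986328125), 9.808964729309082) [ 0.4429 -0.0995  0.1   ]
mat 3366 [[0.5559, -0.1722], [0.5762, -0.3403], [0.3988, -0.3556], [0.3783, -0.19]]
```

Run:
```python
from h import *
c=cam('top'); s=1.5625; e=cam('scene')
for n,uv,z in [('lid disc',(405,225),.118),('knob',(404.5,218),.153),('cup rim',(508,346),.1),('coaster',(500,348),.005),('spoon bowl',(409,317),0),('spoon end',(400,374),0),('porta',(574,222),.04),('rest',(302,314),.006),('turq',(322,392),.0),('free',(430,440),0)]:
    print(n,unproj(c,np.array(uv)/s,z).round(3))
for n,uv,z in [('lid disc',(477,307),.118),('knob top',(479,288),.150),('cup rim',(307,333),.1),('coaster',(308,380),.005),('therm',(446,273),.042),('cubeA',(251,419),.022),('cubeB',(211,475),.022)]:
    print('S',n,unproj(e,np.array(uv)/s,z).round(3))
print(shift([.575,.05,.26],[np.pi,0,np.pi]))
```

```text
lid disc [0.642 0.084 0.118]
knob [0.647 0.083 0.153]
cup rim [ 0.44  -0.096  0.1  ]
coaster [ 0.436 -0.096  0.005]
spoon bowl [0.491 0.076 0.   ]
spoon end [0.383 0.091 0.   ]
porta [ 0.67  -0.225  0.04 ]
rest [0.492 0.279 0.006]
turq [0.346 0.237 0.   ]
free [0.263 0.032 0.   ]
S lid disc [0.648 0.077 0.118]
S knob top [0.646 0.082 0.15 ]
S cup rim [ 0.441 -0.094  0.1  ]
S coaster [ 0.436 -0.095  0.005]
S therm [0.508 0.267 0.042]
S cubeA [ 0.428 -0.222  0.022]
S cubeB [ 0.451 -0.327  0.022]
(array([-510.2, -254.6,  -29.4]), array([-0.002, -0.001, -0.4  ]))
```

```bash
cat >> h.py <<'E'
def log():
    import json
    o=arm.get_obs(); open('log.txt','a').write(json.dumps([list(map(float,o[k])) for k in ('joint_pos','ee_pos','ee_rot')])+'\n')
    return o
def plan(target,rpy=(np.pi,0,np.pi)):
    o=log(); d,w=shift(target,rpy); print('t',round(o['time_s'],2),'pos',np.round(o['ee_pos'],4),'rot',np.round(o['ee_rot'],3),'q',np.round(o['joint_pos'],3),'F',np.round(o['force'],1),'w',round(o['width']*85.4,1),'grip',round(float(o['grip_force']),1)); print('shift',d,'turn',w)
E
python3 -c "
from h import *
plan([.64,.083,.26])"
```

```text
t 0.1 pos [0.2041 0.4831 0.2302] rot [-3.139 -0.     2.742] q [1.043 0.049 0.098 1.622 0.    1.443] F [-0.4 -0.2 -0.3] w 85.5 grip 0.0
shift [-557.3 -198.9  -29.5] turn [-0.002 -0.001 -0.4  ]
```

Call:
jog_arm(
  steps=[
    [[85, -56, -20, -3, 0, 0, 0], [85, -112, -40, -6, 0, 0, 0], [85, -168, -60, -9, 0, 0, 0], [85, -223, -80, -12, 0, 0, 0], [85, -279, -99, -15, 0, 0, 0]],
  ],
  newtons=40,
)

```text
time_s: 0.72
ee_pos: [0.4237, 0.2823, 0.2459]
ee_rot: [-3.141, -0.001, 2.742]
force: [0.4, 0.1, -0.2]
width: 0.997
grip_force: 0.0
```

Call:
jog_arm(
  steps=[
    [[60, -56, -20, -3, 0, 0, -0.1], [60, -112, -40, -6, 0, 0, -0.2], [60, -168, -60, -9, 0, 0, -0.3], [60, -223, -80, -12, 0, 0, -0.4], [60, -278, -99, -15, 0, 0, -0.4]],
  ],
)

```text
time_s: 1.35
ee_pos: [0.6414, 0.0829, 0.2607]
ee_rot: [3.141, -0.001, -3.141]
force: [0.6, 0.6, 0.4]
width: 0.702
grip_force: 0.0
```

```bash
python3 -c "
from h import *
plan([.645,.083,.26])
o=arm.get_obs(); im=arm.capture('wrist'); cv2.imwrite('pics/w1.png',im[:,:,::-1]); c=cam('wrist',o)
print(proj(c,[.645,.083,.153]),proj(c,[.645,.083,.118]))
"
```

```text
t 1.35 pos [0.6414 0.0829 0.2607] rot [ 3.141e+00 -1.000e-03 -3.141e+00] q [0.025 0.399 0.57  1.742 0.    0.024] F [0.6 0.6 0.4] w 60.0 grip 0.0
shift [-3.6  0.1  0.7] turn [ 0.    -0.001  0.001]
[253.96484332 198.49127221] [253.90605359 187.26383936]
```

View pics/w1.png

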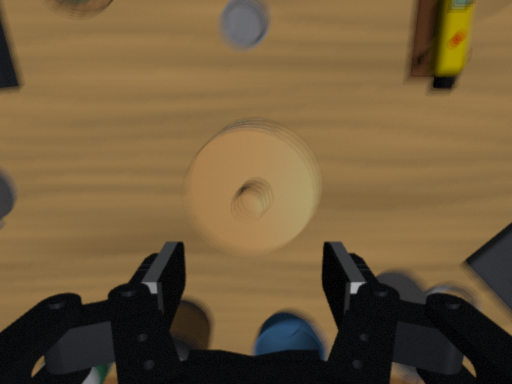

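Call:
jog_arm(
  steps=[
    [[60, -4, 0, 50, 0, 0, 0], [60, -4, 0, 100, 0, 0, 0], [60, -4, 0, 131, 0, 0, 0], [60, -4, 0, 131, 0, 0, 0], [60, -4, 0, 131, 0, 0, 0]],
  ],
)

```text
time_s: 2.02
ee_pos: [0.6449, 0.0845, 0.1317]
ee_rot: [3.142, 0.002, -3.141]
force: [0.5, 1.3, 0.5]
width: 0.704
grip_force: 0.0
```

Call:
jog_arm(
  steps=[
    [[10, 0, 0, 0, 0, 0, 0], [10, 0, 0, 0, 0, 0, 0], [10, 0, 0, 0, 0, 0, 0], [10, 0, 0, 0, 0, 0, 0], [10, 0, 0, 0, 0, 0, 0]],
  ],
)

```text
time_s: 2.65
ee_pos: [0.6458, 0.0845, 0.1329]
ee_rot: [3.141, 0.004, -3.141]
force: [0.6, 1.4, 6.5]
width: 0.29
grip_force: 39.7
```

Call:
jog_arm(
  steps=[
    [[10, 0, 0, -5, 0, 0, 0], [10, 0, 0, -15, 0, 0, 0], [10, 0, 0, -30, 0, 0, 0], [10, 0, 0, -40, 0, 0, 0], [10, 0, 0, -40, 0, 0, 0]],
  ],
)

```text
time_s: 3.28
ee_pos: [0.6454, 0.0844, 0.1723]
ee_rot: [3.142, 0.003, -3.141]
force: [0.6, 0.7, -1.3]
width: 0.285
grip_force: 39.3
```

```bash
python3 -c "
from h import *
plan([.62,-.065,.17])
"
```

```text
t 3.27 pos [0.6454 0.0844 0.1723] rot [ 3.142e+00  3.000e-03 -3.141e+00] q [ 0.027  0.374  0.36   1.554 -0.     0.027] F [ 0.6  0.7 -1.3] w 24.3 grip 39.3
shift [  25.4 -149.4    2.2] turn [0.    0.003 0.   ]
```

Call:
jog_arm(
  steps=[
    [[10, 9, -50, 0, 0, 0, 0], [10, 17, -100, 0, 0, 0, 0], [10, 25, -149, 20, 0, 0, 0], [10, 25, -149, 70, 0, 0, 0], [10, 25, -149, 115, 0, 0, 0]],
  ],
)

```text
time_s: 3.9
ee_pos: [0.6191, -0.0657, 0.0539]
ee_rot: [3.142, 0.0, 3.14]
force: [-0.4, 0.4, -0.7]
width: 0.288
grip_force: 39.6
```

Call:
jog_arm(
  steps=[
    [[10, 0, 0, 12, 0, 0, 0], [10, 0, 0, 20, 0, 0, 0], [10, 0, 0, 24, 0, 0, 0], [10, 0, 0, 24, 0, 0, 0], [10, 0, 0, 24, 0, 0, 0]],
  ],
)

```text
time_s: 4.53
ee_pos: [0.6205, -0.0647, 0.0329]
ee_rot: [-3.141, 0.003, -3.141]
force: [-0.1, 0.3, 0.6]
width: 0.287
grip_force: 39.8
```

Call:
jog_arm(
  steps=[
    [[50, 0, 0, 0, 0, 0, 0], [50, 0, 0, 0, 0, 0, 0], [50, 0, 0, -20, 0, 0, 0], [50, 0, 0, -60, 0, 0, 0], [50, 0, 0, -110, 0, 0, 0]],
  ],
)

```text
time_s: 5.15
ee_pos: [0.6183, -0.0644, 0.141]
ee_rot: [3.141, -0.003, -3.141]
force: [0.9, 0.2, 0.8]
width: 0.589
grip_force: 0.0
```

```bash
cat >> h.py <<'E'
def cubes():
    im=arm.capture('top'); hsv=cv2.cvtColor(im,cv2.COLOR_RGB2HSV).astype(int); S,V=hsv[...,1],hsv[...,2]; c=cam('top'); np.save('top.npy',im)
    m=(V>100)&(S<70)
    for a,cc,mm,b in blobs(m,15):
        P=unproj(c,cc,.024)
        if a<120 and .34<P[0]<.6 and -.40<P[1]<-.14:
            r=rect(mm); Q=[unproj(c,q,.024) for q in cv2.boxPoints(r)]; print('cube',a,unproj(c,r[0],.024).round(4),np.round(r[1],1),'yaw',np.degrees(np.arctan2(*(Q[1]-Q[0])[[1,0]])).round(1))
E
python3 -c "
from h import *
cubes()
plan([.427,-.221,.13])
"
```

```text
cube 43 [ 0.4517 -0.3276  0.024 ] [6.9 6.1] yaw -55.4
t 5.2 pos [ 0.6226 -0.0653  0.1509] rot [-3.139  0.011 -3.141] q [-0.212  0.296  0.22   1.483 -0.    -0.212] F [ 1.8 -0.6  6.9] w 50.0 grip 0.0
shift [ 195.9 -155.6   19.1] turn [-0.002  0.011  0.   ]
```

Call:
jog_arm(
  steps=[
    [[50, 45, -41, 0, 0, 0, 0], [50, 90, -82, 0, 0, 0, 0], [50, 135, -123, 0, 0, 0, 0], [50, 165, -175, 0, 0, 0, 0], [50, 165, -205, 0, 0, 0, 0]],
  ],
)

```text
time_s: 5.82
ee_pos: [0.4524, -0.2717, 0.1418]
ee_rot: [-3.141, 0.0, 3.139]
force: [-0.3, 0.1, 0.2]
width: 0.584
grip_force: 0.0
```

```bash
python3 -c "
from h import *
o=arm.get_obs(); im=arm.capture('wrist'); np.save('w2.npy',im); cv2.imwrite('pics/w2.png',im[:,:,::-1]); c=cam('wrist',o)
print(proj(c,[.4517,-.3276,.024]),proj(c,[.427,-.221,.024])); cubes(); plan([.427,-.221,.13])
"
```

```text
[182.54542555 189.52422717] [320.4978601  157.89485231]
cube 72 [ 0.4599 -0.3925  0.024 ] [33.  11.2] yaw -85.2
cube 61 [ 0.4576 -0.3     0.024 ] [12.6  7.6] yaw -18.6
cube 39 [ 0.427  -0.2199  0.024 ] [6. 6.] yaw -18.4
t 5.92 pos [ 0.4538 -0.2728  0.1416] rot [-3.140e+00  1.000e-03  3.137e+00] q [-6.670e-01  5.600e-02 -7.100e-02  1.442e+00 -1.000e-03 -6.630e-01] F [-0.1  0.2 -0.8] w 50.4 grip 0.0
shift [27.1 51.7 11.5] turn [-0.002  0.001 -0.004]
```

View pics/w2.png

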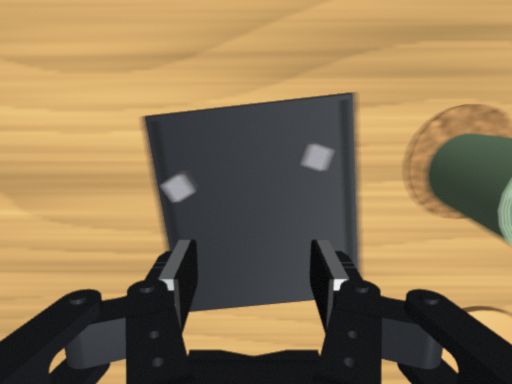

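The wrist view shows two cubes on the mat at (180,188) and (318,157), agreeing with predictions, cup at right on its coaster.

```bash
cat >> h.py <<'E'
def wcubes(im=None,o=None,z=.024):
    o=o or arm.get_obs(); im=arm.capture('wrist') if im is None else im; c=cam('wrist',o)
    hsv=cv2.cvtColor(im,cv2.COLOR_RGB2HSV).astype(int); m=(hsv[...,2]>110)&(hsv[...,1]<60); m[235:]=0
    for a,cc,mm,b in blobs(m,150):
        r=rect(mm); Q=[unproj(c,q,z) for q in cv2.boxPoints(r)]; P=unproj(c,r[0],z)
        e=Q[1]-Q[0]; ya=(np.degrees(np.arctan2(e[1],e[0]))+45)%90-45
        if a<3000 and -.5<P[1]<-.14: print('wcube',a,P.round(4),np.round([np.linalg.norm(Q[1]-Q[0]),np.linalg.norm(Q[2]-Q[1])],4),'yaw mod90',ya.round(1))
E
python3 -c "
from h import *
im=arm.capture('wrist'); wcubes(im)
plan([.427,-.221,.13])"
```

```text
wcube 534 [ 0.4261 -0.2183  0.024 ] [0.0176 0.0176] yaw mod90 -17.7
wcube 498 [ 0.4503 -0.3259  0.024 ] [0.0177 0.0175] yaw mod90 33.1
t 5.97 pos [ 0.4541 -0.271   0.1415] rot [-3.141e+00  1.000e-03  3.139e+00] q [-0.665  0.056 -0.071  1.443  0.    -0.662] F [-0.3  0.9 -0.7] w 49.8 grip 0.0
shift [27.2 49.9 11.5] turn [-0.     0.001 -0.003]
```

Call:
jog_arm(
  steps=[
    [[45, 4, -40, 20, 0, 0, -0.18], [45, 4, -55, 40, 0, 0, -0.36], [45, 4, -55, 70, 0, 0, -0.5], [45, 4, -55, 90, 0, 0, -0.58], [45, 4, -55, 115, 0, 0, -0.58]],
  ],
)

```text
time_s: 6.6
ee_pos: [0.4513, -0.3235, 0.0259]
ee_rot: [-3.141, 0.001, -2.559]
force: [0.8, 0.2, 0.5]
width: 0.527
grip_force: 0.0
```

Call:
jog_arm(
  steps=[
    [[45, 0, 0, 10, 0, 0, 0], [45, 0, 0, 15, 0, 0, 0], [45, 0, 0, 15, 0, 0, 0], [8, 0, 0, 15, 0, 0, 0], [8, 0, 0, 15, 0, 0, 0]],
  ],
)

```text
time_s: 7.22
ee_pos: [0.4513, -0.3254, 0.0127]
ee_rot: [-3.139, 0.001, -2.562]
force: [0.8, -0.6, 0.2]
width: 0.195
grip_force: 40.1
```

Call:
jog_arm(
  steps=[
    [[8, 0, 0, 15, 0, 0, 0], [8, 0, 0, 15, 0, 0, 0], [8, 0, 0, -20, 0, 0, 0], [8, 0, 0, -70, 0, 0, 0], [8, 0, 0, -120, 0, 0, 0]],
  ],
)

```text
time_s: 7.85
ee_pos: [0.4502, -0.3245, 0.1327]
ee_rot: [3.142, 0.0, -2.562]
force: [0.9, -1.0, 0.2]
width: 0.198
grip_force: 48.5
```

```bash
python3 -c "
from h import *
plan([.438,-.097,.13])"
```

```text
t 7.85 pos [ 0.4502 -0.3245  0.1327] rot [ 3.142  0.    -2.562] q [-0.745  0.126 -0.013  1.431  0.    -1.325] F [ 0.9 -1.   0.2] w 16.9 grip 48.5
shift [-114.5  197.     2.7] turn [0.   0.   0.58]
```

Call:
jog_arm(
  steps=[
    [[8, -28, 49, -15, 0, 0, 0], [8, -57, 98, -15, 0, 0, 0], [8, -86, 147, -15, 0, 0, 0], [8, -114, 197, -15, 0, 0, 0], [8, -114, 197, -15, 0, 0, 0]],
  ],
)

```text
time_s: 8.48
ee_pos: [0.4374, -0.0941, 0.1467]
ee_rot: [3.141, 0.001, -2.556]
force: [0.3, -0.2, -0.3]
width: 0.195
grip_force: 48.5
```

```bash
python3 -c "
from h import *
plan([.440,-.096,.09])
o=arm.get_obs(); im=arm.capture('wrist'); np.save('w3.npy',im); c=cam('wrist',o)
for k in range(0,360,10):
    for r,z in ((.033,.1),(.0295,.1)):
        p=proj(c,[.44+r*np.cos(np.radians(k)),-.096+r*np.sin(np.radians(k)),z]); cv2.circle(im,tuple(int(v) for v in p),1,(255,0,0),-1)
cv2.imwrite('pics/w3.png',im[:,:,::-1])"
```

```text
t 8.47 pos [ 0.4374 -0.0941  0.1467] rot [ 3.141e+00  1.000e-03 -2.556e+00] q [-3.630e-01 -1.580e-01 -2.660e-01  1.463e+00  1.000e-03 -9.490e-01] F [ 0.3 -0.2 -0.3] w 16.6 grip 48.5
shift [-1.1 -3.  56.7] turn [0.001 0.001 0.586]
```

View pics/w3.png

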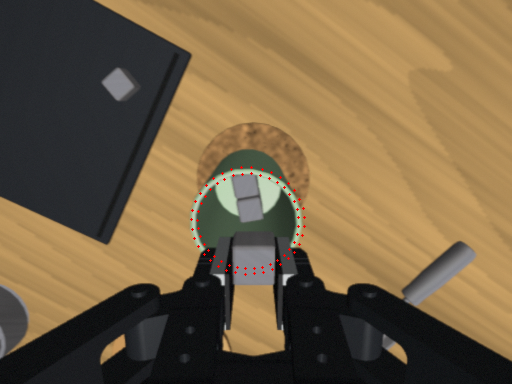

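Call:
jog_arm(
  steps=[
    [[8, -1, -3, 20, 0, 0, 0], [8, -1, -3, 40, 0, 0, 0], [8, -1, -3, 54, 0, 0, 0], [8, -1, -3, 54, 0, 0, 0], [28, -1, -3, 54, 0, 0, 0]],
  ],
)

```text
time_s: 9.15
ee_pos: [0.4407, -0.0999, 0.0929]
ee_rot: [-3.141, 0.001, -2.562]
force: [-0.7, -0.2, 0.4]
width: 0.326
grip_force: 0.4
```

Call:
jog_arm(
  steps=[
    [[28, 0, 0, 0, 0, 0, 0], [28, 0, 0, 0, 0, 0, 0], [28, 0, 0, -20, 0, 0, 0], [28, 0, 0, -60, 0, 0, 0], [28, 0, 0, -60, 0, 0, 0]],
  ],
)

```text
time_s: 9.78
ee_pos: [0.4429, -0.1003, 0.1565]
ee_rot: [-3.135, 0.005, -2.561]
force: [-0.3, -0.4, -0.2]
width: 0.324
grip_force: 0.0
```

```bash
python3 -c "
from h import *
plan([.427,-.219,.07],[np.pi,0,np.pi-.309])
o=arm.get_obs(); im=arm.capture('wrist'); np.save('w3.npy',im); wcubes(im,o)
c=cam('wrist',o); p=proj(c,[.44,-.096,.1]).astype(int); cv2.imwrite('pics/w4.png',cv2.resize(im[max(p[1]-90,0):p[1]+90,p[0]-100:p[0]+100,::-1],None,fx=2,fy=2))"
```

```text
t 9.78 pos [ 0.4429 -0.1003  0.1565] rot [-3.135  0.005 -2.561] q [-0.371 -0.151 -0.24   1.473 -0.    -0.951] F [-0.3 -0.4 -0.2] w 27.7 grip 0.0
shift [ 78.8 -90.   86.7] turn [-0.004  0.007  0.889]
wcube 519 [ 0.4257 -0.2203  0.024 ] [0.0169 0.0169] yaw mod90 -19.0
```

View pics/w4.png

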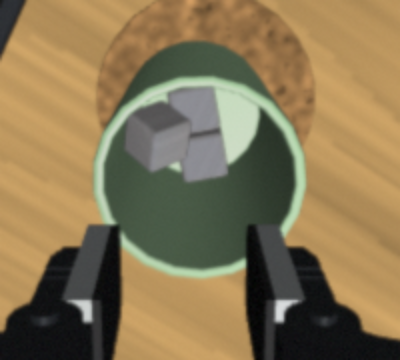

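Call:
jog_arm(
  steps=[
    [[45, 30, -34, 0, 0, 0, -0.17], [45, 60, -68, 10, 0, 0, -0.34], [45, 80, -90, 40, 0, 0, -0.51], [45, 80, -90, 85, 0, 0, -0.675], [45, 80, -90, 120, 0, 0, -0.675]],
  ],
)

```text
time_s: 10.45
ee_pos: [0.4211, -0.2181, 0.0293]
ee_rot: [3.139, 0.001, -1.887]
force: [0.7, -0.3, -0.4]
width: 0.526
grip_force: 0.0
```

Call:
jog_arm(
  steps=[
    [[45, 0, 0, 15, 0, 0, 0], [45, 0, 0, 24, 0, 0, 0], [45, 0, 0, 24, 0, 0, 0], [8, 0, 0, 24, 0, 0, 0], [8, 0, 0, 24, 0, 0, 0]],
  ],
)

```text
time_s: 11.08
ee_pos: [0.4241, -0.2193, 0.0101]
ee_rot: [-3.138, -0.001, -1.886]
force: [1.0, -0.8, -0.0]
width: 0.195
grip_force: 39.8
```

Call:
jog_arm(
  steps=[
    [[8, 0, 0, 0, 0, 0, 0], [8, 0, 0, 0, 0, 0, 0], [8, 0, 0, -40, 0, 0, 0], [8, 0, 0, -90, 0, 0, 0], [8, 0, 0, -135, 0, 0, 0]],
  ],
)

```text
time_s: 11.7
ee_pos: [0.4224, -0.2183, 0.1445]
ee_rot: [3.141, 0.0, -1.886]
force: [-0.0, -0.5, -0.1]
width: 0.198
grip_force: 39.9
```

```bash
python3 -c "
from h import *
plan([.440,-.097,.092])"
```

```text
t 11.7 pos [ 0.4224 -0.2183  0.1445] rot [ 3.141  0.    -1.886] q [-0.618 -0.083 -0.202  1.452 -0.    -1.873] F [-0.  -0.5 -0.1] w 16.9 grip 39.9
shift [-120.7   20.9   52.5] turn [ 0.    -0.     1.255]
```

Call:
jog_arm(
  steps=[
    [[8, -45, 8, -3, 0, 0, 0], [8, -90, 16, -3, 0, 0, 0], [8, -121, 21, -3, 0, 0, 0], [8, -121, 21, 10, 0, 0, 0], [8, -121, 21, 30, 0, 0, 0]],
  ],
)

```text
time_s: 12.32
ee_pos: [0.4406, -0.0973, 0.1129]
ee_rot: [-3.14, -0.001, -1.886]
force: [-0.7, -0.7, 0.3]
width: 0.198
grip_force: 39.9
```

Call:
jog_arm(
  steps=[
    [[8, 0, 0, 12, 0, 0, 0], [8, 0, 0, 20, 0, 0, 0], [28, 0, 0, 20, 0, 0, 0], [28, 0, 0, 20, 0, 0, 0], [28, 0, 0, 20, 0, 0, 0]],
  ],
)

```text
time_s: 12.95
ee_pos: [0.4409, -0.0973, 0.0941]
ee_rot: [-3.14, -0.0, -1.887]
force: [0.2, -1.0, -0.1]
width: 0.325
grip_force: 0.0
```

Call:
jog_arm(
  steps=[
    [[28, 0, 0, -20, 0, 0, 0], [28, 0, 0, -60, 0, 0, 0], [28, 0, 0, -100, 0, 0, 0], [28, 0, 0, -150, 0, 0, 0], [28, 0, 0, -150, 0, 0, 0]],
  ],
)

```text
time_s: 13.58
ee_pos: [0.4429, -0.0979, 0.249]
ee_rot: [-3.131, -0.001, -1.886]
force: [0.4, -0.2, 0.0]
width: 0.325
grip_force: 0.0
```

```bash
python3 -c "
from h import *
plan([.3,-.097,.2],[0,np.pi/2,np.pi])
o=arm.get_obs(); im=arm.capture('wrist'); wcubes(im,o)
c=cam('wrist',o); p=proj(c,[.44,-.096,.1]).astype(int); cv2.imwrite('pics/w5.png',cv2.resize(im[max(p[1]-90,0):p[1]+90,p[0]-100:p[0]+100,::-1],None,fx=3,fy=3)[:540])
import json
L=[json.loads(l) for l in open('log.txt')]
q=np.array([l[0] for l in L]);P=np.array([l[1] for l in L])
for j,p in zip(q,P): print(j[:4].round(3), np.round([np.sqrt(p[0]**2+p[1]**2-.067**2),p[2]],4))"
```

```text
t 13.57 pos [ 0.4429 -0.0979  0.249 ] rot [-3.131e+00 -1.000e-03 -1.886e+00] q [-0.366 -0.143 -0.05   1.654  0.    -1.621] F [ 0.4 -0.2  0. ] w 27.8 grip 0.0
shift [ 43.5 136.6  47.5] turn [-1.445 -1.053 -1.435]
wcube 1360 [ 0.6671 -0.2254  0.024 ] [0.0298 0.0717] yaw mod90 -18.1
[1.043 0.049 0.098 1.622] [0.5201 0.2302]
[0.025 0.399 0.57  1.742] [0.6432 0.2607]
[0.027 0.374 0.36  1.554] [0.6474 0.1723]
[-0.212  0.296  0.22   1.483] [0.6225 0.1509]
[-0.667  0.056 -0.071  1.442] [0.5253 0.1416]
[-0.665  0.056 -0.071  1.443] [0.5245 0.1415]
[-0.745  0.126 -0.013  1.431] [0.5509 0.1327]
[-0.363 -0.158 -0.266  1.463] [0.4424 0.1467]
[-0.371 -0.151 -0.24   1.473] [0.4492 0.1565]
[-0.618 -0.083 -0.202  1.452] [0.4707 0.1445]
[-0.366 -0.143 -0.05   1.654] [0.4486 0.249 ]
```

View pics/w5.png

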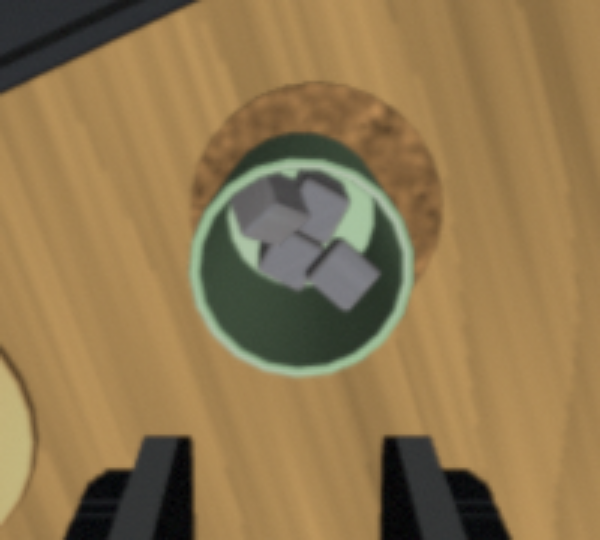

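Four cubes are visible in the cup (a fifth presumably beneath); the mat is clear. Now fit the arm kinematics to plan the side grasp.

Run:
```python
from h import *
import json
L=[json.loads(l) for l in open('log.txt')]
A=[];b=[]
for q,p,_ in L:
    q2,e=q[1],q[2]-q[1]; r=np.sqrt(p[0]**2+p[1]**2-.067**2)
    A+= [[1,0,np.sin(q2),np.cos(q2),np.cos(e),-np.sin(e)],[0,1,np.cos(q2),-np.sin(q2),np.sin(e),np.cos(e)]]; b+=[r,p[2]]
A=np.array(A);b=np.array(b)
x,res,rk,sv=np.linalg.lstsq(A,b,rcond=None); print(x.round(4),rk,sv.round(3),np.abs(A@x-b).max())
```

```text
[ 1.400e-03 -2.020e-01  3.871e-01 -1.000e-04  5.040e-01  2.090e-02] 6 [5.709 5.709 0.604 0.604 0.193 0.193] 0.004001477069800585
```

Call:
jog_arm(
  steps=[
    [[60, 0, 0, -20, 0, 0, -0.17], [60, 0, 0, -40, 0, 0, -0.34], [60, 0, 0, -60, 0, 0, -0.51], [60, 0, 0, -60, 0, 0, -0.68], [60, 0, 0, -60, 0, 0, -0.75]],
  ],
)

```text
time_s: 14.25
ee_pos: [0.4401, -0.0968, 0.3022]
ee_rot: [3.14, 0.001, -1.134]
force: [-0.7, 0.2, -0.1]
width: 0.704
grip_force: 0.0
```

Call:
jog_arm(
  steps=[
    [[60, 0, 0, 0, 0, 0, -0.17], [60, 0, 0, 0, 0, 0, -0.34], [60, 0, 0, 0, 0, 0, -0.51], [60, 0, 0, 0, 0, 0, -0.68], [60, 0, 0, 0, 0, 0, -0.72]],
  ],
)

```text
time_s: 14.88
ee_pos: [0.4398, -0.0967, 0.3017]
ee_rot: [3.141, 0.003, -0.414]
force: [0.1, -0.5, 0.3]
width: 0.701
grip_force: 0.0
```

Call:
jog_arm(
  steps=[
    [[60, 30, 0, 0, 0, 0.18, 0], [60, 60, 0, 0, 0, 0.36, 0], [60, 90, 0, 0, 0, 0.54, 0], [60, 110, 0, 0, 0, 0.72, 0], [60, 130, 0, 0, 0, 0.8, 0]],
  ],
)

```text
time_s: 15.5
ee_pos: [0.557, -0.1484, 0.2969]
ee_rot: [3.141, -0.796, -0.415]
force: [-0.6, -0.6, -0.7]
width: 0.705
grip_force: 0.0
```

Run:
```python
from h import *
o=log(); p=o['ee_pos']; q=o['joint_pos']; t=R.from_euler('xyz',o['ee_rot']).as_matrix()
print(o['time_s'],p,q.round(3) if hasattr(q,'round') else q); print(t.round(3))
x=[.0014,-.202,.3871,-.0001,.504,.0209]
q2,e=q[1],q[2]-q[1]; r=np.sqrt(p[0]**2+p[1]**2-.067**2)
rp=x[0]+x[2]*np.sin(q2)+x[3]*np.cos(q2)+x[4]*np.cos(e)-x[5]*np.sin(e); zp=x[1]+x[2]*np.cos(q2)-x[3]*np.sin(q2)+x[4]*np.sin(e)+x[5]*np.cos(e)
ph=q[3]+q[1]-q[2]; print('phi',ph,'dr,dz',r-rp,p[2]-zp)
# dr = L3 cos(ph)+ m sin(ph)..., down has (0,-L3): dr=L cosph, dz=L(1-sin ph)
print('L3',(r-rp)/np.cos(ph),(p[2]-zp)/(1-np.sin(ph)))
```

```text
15.5 [ 0.55697641 -0.14841041  0.29690664] [-0.351 -0.643 -0.564  0.855 -0.047 -3.097]
[[ 0.64  -0.404  0.653]
 [-0.282 -0.915 -0.289]
 [ 0.714  0.    -0.7  ]]
phi 0.7760176424634413 dr,dz 0.30255775525269346 0.12873568242596684
L3 0.42392336842361844 0.4297531684104982
```

```bash
cat >> h.py <<'E'
def tool(az,a,roll=0):
    "rpy with approach axis at azimuth az, a rad below level, camera (tool x) up, then rolled about tool z"
    z=np.array([np.cos(az)*np.cos(a),np.sin(az)*np.cos(a),-np.sin(a)]); up=np.array([0,0,1]); x=up-z*(up@z)
    if np.linalg.norm(x)<1e-6: x=np.array([np.cos(az),np.sin(az),0])
    x/=np.linalg.norm(x); M=np.stack([x,np.cross(z,x),z],1)
    return (R.from_matrix(M)*R.from_rotvec([0,0,roll])).as_euler('xyz')
E
python3 - <<'E'
from h import *
plan([.4405,-.096,.185],tool(-.415,np.pi/2))
E
```

```text
t 15.5 pos [ 0.557  -0.1484  0.2969] rot [ 3.141 -0.796 -0.415] q [-0.351 -0.643 -0.564  0.855 -0.047 -3.097] F [-0.6 -0.6 -0.7] w 60.2 grip 0.0
shift [-169.3   -0.9  -13. ] turn [ 0.001 -0.796 -0.001]
```

Call:
jog_arm(
  steps=[
    [[85, -36, 0, -3, 0, -0.17, 0], [85, -72, 0, -6, 0, -0.34, 0], [85, -108, 0, -9, 0, -0.51, 0], [85, -140, 0, -12, 0, -0.68, 0], [85, -169, -1, -13, 0, -0.796, 0]],
  ],
)

```text
time_s: 16.12
ee_pos: [0.4427, -0.097, 0.1896]
ee_rot: [3.141, 0.002, -0.417]
force: [-0.2, 0.0, -0.3]
width: 0.992
grip_force: 0.0
```

Run:
```python
from h import *
plan([.4405,-.096,.047],tool(-.415,np.pi/2))
```

```text
t 16.12 pos [ 0.4427 -0.097   0.1896] rot [ 3.141e+00  2.000e-03 -4.170e-01] q [-0.364 -0.143 -0.168  1.548 -0.    -3.089] F [-0.2  0.  -0.3] w 84.7 grip 0.0
shift [-2.200e+00 -1.000e-01  1.426e+02] turn [ 0.     0.002 -0.002]
```

Call:
jog_arm(
  steps=[
    [[85, -1, 0, 40, 0, 0, 0], [85, -1, 0, 80, 0, 0, 0], [85, -1, 0, 115, 0, 0, 0], [85, -1, 0, 138, 0, 0, 0], [85, -1, 0, 138, 0, 0, 0]],
  ],
)

```text
time_s: 16.75
ee_pos: [0.4397, -0.0958, 0.0495]
ee_rot: [3.141, 0.004, -0.416]
force: [-0.1, -0.1, 0.8]
width: 0.991
grip_force: 0.0
```

Call:
jog_arm(
  steps=[
    [[50, 0, 0, 0, 0, 0, 0], [50, 0, 0, 0, 0, 0, 0], [50, 0, 0, 0, 0, 0, 0], [50, 0, 0, 0, 0, 0, 0], [50, 0, 0, 0, 0, 0, 0]],
  ],
  newtons=40,
)

```text
time_s: 17.38
ee_pos: [0.4439, -0.0974, 0.0542]
ee_rot: [-3.142, -0.006, -0.416]
force: [0.4, 0.1, 2.2]
width: 0.765
grip_force: 45.4
```

Call:
jog_arm(
  steps=[
    [[50, 0, 0, -10, 0, 0, 0], [50, 0, 0, -30, 0, 0, 0], [50, 0, 0, -60, 0, 0, 0], [50, 0, 0, -100, 0, 0, 0], [50, 0, 0, -130, 0, 0, 0]],
  ],
)

```text
time_s: 18.0
ee_pos: [0.4422, -0.0966, 0.1843]
ee_rot: [-3.141, -0.003, -0.416]
force: [0.3, -0.5, -2.3]
width: 0.765
grip_force: 45.5
```

Run:
```python
from h import *
plan([.655,.228,.18],tool(-.415,np.pi/2))
im=arm.capture('scene'); cv2.imwrite('pics/s1.png',im[:,:,::-1])
```

```text
t 18.0 pos [ 0.4422 -0.0966  0.1843] rot [-3.141e+00 -3.000e-03 -4.160e-01] q [-0.363 -0.151 -0.185  1.533 -0.    -3.089] F [ 0.3 -0.5 -2.3] w 65.3 grip 45.5
shift [  63.4 -382.9    4.6] turn [-0.    -0.003 -0.001]
```

View pics/s1.png

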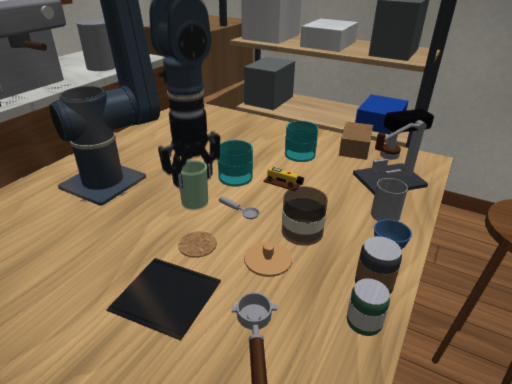

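Call:
jog_arm(
  steps=[
    [[50, 4, -25, -15, 0, 0, 0], [50, 12, -70, -25, 0, 0, 0], [50, 20, -120, -25, 0, 0, 0], [50, 28, -170, -25, 0, 0, 0], [50, 37, -220, -25, 0, 0, 0]],
  ],
)

```text
time_s: 18.68
ee_pos: [0.5652, 0.0909, 0.2067]
ee_rot: [3.14, -0.002, -0.416]
force: [0.4, -0.5, -3.2]
width: 0.769
grip_force: 45.9
```

Call:
jog_arm(
  steps=[
    [[50, 8, -48, 0, 0, 0, 0], [50, 16, -92, 0, 0, 0, 0], [50, 24, -135, 0, 0, 0, 0], [50, 27, -163, 0, 0, 0, 0], [50, 27, -163, 30, 0, 0, 0]],
  ],
)

```text
time_s: 19.3
ee_pos: [0.658, 0.2305, 0.1785]
ee_rot: [-3.139, -0.007, -0.414]
force: [0.2, -0.5, -3.0]
width: 0.766
grip_force: 46.1
```

Run:
```python
from h import *
plan([.655,.228,.05],tool(-.415,np.pi/2))
```

```text
t 19.3 pos [0.658  0.2305 0.1785] rot [-3.139 -0.007 -0.414] q [ 2.420e-01  5.070e-01  5.490e-01  1.606e+00 -2.000e-03 -2.486e+00] F [ 0.2 -0.5 -3. ] w 65.4 grip 46.1
shift [ -2.6   3.8 128.5] turn [-0.003 -0.007  0.001]
```

Call:
jog_arm(
  steps=[
    [[50, -2, 2, 40, 0, 0, 0], [50, -2, 2, 80, 0, 0, 0], [50, -2, 2, 110, 0, 0, 0], [50, -2, 2, 120, 0, 0, 0], [50, -2, 2, 120, 0, 0, 0]],
  ],
)

```text
time_s: 19.92
ee_pos: [0.6527, 0.2261, 0.0568]
ee_rot: [3.14, -0.002, -0.416]
force: [-0.1, 0.4, -2.6]
width: 0.766
grip_force: 46.1
```

Call:
jog_arm(
  steps=[
    [[50, 0, 0, 4, 0, 0, 0], [50, 0, 0, 7, 0, 0, 0], [50, 0, 0, 10, 0, 0, 0], [50, 0, 0, 10, 0, 0, 0], [50, 0, 0, 10, 0, 0, 0]],
  ],
)

```text
time_s: 20.55
ee_pos: [0.6545, 0.2265, 0.0493]
ee_rot: [-3.14, -0.006, -0.416]
force: [0.3, -0.3, -0.6]
width: 0.765
grip_force: 46.1
```

Call:
jog_arm(
  steps=[
    [[85, 0, 0, 0, 0, 0, 0], [85, 0, 0, 0, 0, 0, 0], [85, 0, 0, -30, 0, 0, 0], [85, 0, 0, -80, 0, 0, 0], [85, 0, 0, -140, 0, 0, 0]],
  ],
)

```text
time_s: 21.18
ee_pos: [0.6523, 0.2263, 0.1883]
ee_rot: [3.14, -0.002, -0.416]
force: [1.3, 0.1, 1.0]
width: 0.998
grip_force: 0.0
```

Run:
```python
from h import *
# cup rim position from top camera: fit by green mask
im=arm.capture('top'); c=cam('top'); hsv=cv2.cvtColor(im,cv2.COLOR_RGB2HSV).astype(int)
az,a=.234,.26; t=R.from_euler('xyz',tool(az,a)).as_matrix()[:,2]
G=np.array([.6535,.2265,.055])
plan(G-.09*t+[0,0,.10],tool(az,a-0))
o=arm.get_obs(); w=arm.capture('wrist'); cw=cam('wrist',o)
for k in range(0,360,10):
    p=proj(cw,[G[0]+.033*np.cos(np.radians(k)),G[1]+.033*np.sin(np.radians(k)),.095]); cv2.circle(w,tuple(int(v) for v in p),1,(255,0,0),-1)
cv2.imwrite('pics/w6.png',w[:,:,::-1])
```

```text
t 21.23 pos [0.6561 0.2273 0.2006] rot [-3.133 -0.015 -0.416] q [ 2.380e-01  4.920e-01  5.720e-01  1.634e+00 -2.000e-03 -2.487e+00] F [ 0.3 -0.   7.5] w 85.0 grip 0.0
shift [-71.6  54.6  20.8] turn [ 0.422  1.244 -0.554]
```

View pics/w6.png

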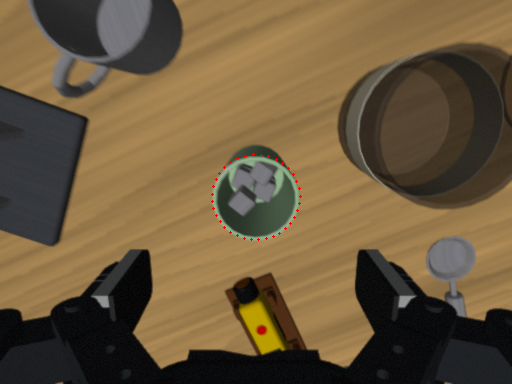

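Call:
jog_arm(
  steps=[
    [[85, -20, 15, -10, 0.05, 0.15, -0.068], [85, -40, 30, -20, 0.1, 0.3, -0.136], [85, -60, 45, -30, 0.16, 0.47, -0.21], [85, -80, 60, -40, 0.211, 0.622, -0.277], [85, -80, 60, -40, 0.25, 0.75, -0.33]],
  ],
)

```text
time_s: 21.9
ee_pos: [0.5544, 0.2044, 0.2298]
ee_rot: [-2.995, -0.787, -0.126]
force: [1.6, 0.4, -0.1]
width: 0.999
grip_force: 0.0
```

Run:
```python
from h import *
az,a=.25,.26; t=R.from_euler('xyz',tool(az,a)).as_matrix()[:,2]
G=np.array([.6535,.2265,.055])
plan(G-.08*t,tool(az,a))
```

```text
t 21.9 pos [0.5544 0.2044 0.2298] rot [-2.995 -0.787 -0.126] q [ 0.337 -0.578 -0.66   0.707 -0.183 -2.816] F [ 1.6  0.4 -0.1] w 85.3 grip 0.0
shift [-92.6  12.4 125.1] turn [ 0.186  0.5   -0.226]
```

Call:
jog_arm(
  steps=[
    [[85, -18, 2, 25, 0.04, 0.1, -0.045], [85, -37, 5, 50, 0.08, 0.2, -0.09], [85, -55, 7, 75, 0.11, 0.3, -0.135], [85, -74, 10, 100, 0.15, 0.4, -0.18], [85, -93, 12, 125, 0.186, 0.5, -0.226]],
  ],
)

```text
time_s: 22.52
ee_pos: [0.5869, 0.2117, 0.0869]
ee_rot: [-3.074, -1.248, 0.156]
force: [0.8, -0.5, 0.2]
width: 0.996
grip_force: 0.0
```

Run:
```python
from h import *
az,a=.25,.26; t=R.from_euler('xyz',tool(az,a)).as_matrix()[:,2]
G=np.array([.6535,.2265,.055])
plan(G+.024*t,tool(az,a))
```

```text
t 22.52 pos [0.5869 0.2117 0.0869] rot [-3.074 -1.248  0.156] q [ 0.249 -0.349 -1.208 -0.536 -0.02  -3.112] F [ 0.8 -0.5  0.2] w 85.1 grip 0.0
shift [-7.1  0.3 98.8] turn [ 0.022  0.062 -0.029]
```

Call:
jog_arm(
  steps=[
    [[85, 0, 0, 20, 0, 0, 0], [85, 0, 0, 40, 0, 0, 0], [85, 0, 0, 60, 0, 0, 0], [85, 0, 0, 70, 0, 0, 0], [85, 0, 0, 70, 0, 0, 0]],
  ],
)

```text
time_s: 23.15
ee_pos: [0.6538, 0.2271, 0.066]
ee_rot: [-3.072, -1.246, 0.153]
force: [0.0, -0.2, 0.3]
width: 0.994
grip_force: 0.0
```

Run:
```python
from h import *
az,a=.25,.26; t=R.from_euler('xyz',tool(az,a)).as_matrix()[:,2]
G=np.array([.6535,.2265,.055])
plan(G+.024*t,tool(az,a))
```

```text
t 23.15 pos [0.6538 0.2271 0.066 ] rot [-3.072 -1.246  0.153] q [ 0.246 -0.03  -1.024 -0.67  -0.018 -3.112] F [ 0.  -0.2  0.3] w 84.9 grip 0.0
shift [-9.   0.2 27. ] turn [ 0.023  0.064 -0.03 ]
```

Call:
jog_arm(
  steps=[
    [[85, -3, 0, 13, 0, 0, 0], [85, -5, 0, 26, 0, 0, 0], [85, -5, 0, 26, 0, 0, 0], [50, -5, 0, 26, 0, 0, 0], [50, -5, 0, 26, 0, 0, 0]],
  ],
  newtons=45,
)

```text
time_s: 23.78
ee_pos: [0.6761, 0.2325, 0.0548]
ee_rot: [-3.072, -1.249, 0.153]
force: [-3.4, -0.6, 2.4]
width: 0.753
grip_force: 48.2
```

Call:
jog_arm(
  steps=[
    [[50, 0, 0, 0, 0, 0, 0], [50, 0, 0, 0, 0, 0, 0], [50, 5, 0, 0, 0, 0, 0], [50, 15, 0, 0, 0, 0, 0], [50, 25, 0, 0, 0, 0, 0]],
  ],
)

```text
time_s: 24.4
ee_pos: [0.6813, 0.2332, 0.0723]
ee_rot: [-3.074, -1.238, 0.155]
force: [0.4, -0.4, -2.3]
width: 0.749
grip_force: 49.7
```

Run:
```python
from h import *
az,a=.05,.10
plan([.66,.14,.19],tool(az,a))
```

```text
t 24.4 pos [0.6813 0.2332 0.0723] rot [-3.074 -1.238  0.155] q [ 0.244  0.013 -0.95  -0.631 -0.015 -3.113] F [ 0.4 -0.4 -2.3] w 64.0 grip 49.7
shift [ 99.7  83.7 -77.8] turn [-0.171  0.233  0.015]
```

```bash
cat > kin.py <<'E'
from h import *
import json
from scipy.optimize import least_squares
L=[json.loads(l) for l in open('log.txt')]; Q=np.array([l[0] for l in L]); P=np.array([l[1] for l in L]); E=np.array([l[2] for l in L])
def fk(x,q):
    r0,z0,A1,B1,A2,B2,L4,L5,lat=x; q2,e=q[1],q[2]-q[1]; ph=q[3]-e
    r=r0+A1*np.sin(q2)+B1*np.cos(q2)+A2*np.cos(e)-B2*np.sin(e)+L4*np.cos(ph)
    z=z0+A1*np.cos(q2)-B1*np.sin(q2)+A2*np.sin(e)+B2*np.cos(e)-L4*np.sin(ph)
    # j5 turns about axis normal to tool in arm plane
    t=np.array([np.cos(ph)*np.cos(q[4]),np.sin(q[4]),-np.sin(ph)*np.cos(q[4])])
    v=np.array([r,lat,z])+L5*t; Rz=R.from_euler('z',q[0]); return Rz.apply(v),Rz.apply(t)
def res(x):
    o=[]
    for q,p,e in zip(Q,P,E):
        a,t=fk(x,q); o+=list(a-p)+list(.1*(t-R.from_euler('xyz',e).as_matrix()[:,2]))
    return np.array(o)
S=least_squares(res,[0,.225,.387,0,.504,.02,.13,.3,.067],loss='soft_l1',f_scale=.003)
if __name__=='__main__':
    print(S.x.round(4),np.abs(res(S.x)).reshape(-1,6).max(1).round(4))
def ik(p,t,q0):
    lo=np.array([-2.9,-.98,-1.2,-2.1,-1.48]);hi=np.array([2.9,1.93,1.41,2.28,1.46])
    f=lambda q:np.r_[fk(S.x,q)[0]-p,.2*(fk(S.x,q)[1]-t)]
    s=least_squares(f,np.clip(q0,lo+.01,hi-.01),bounds=(lo,hi)); return s.x,np.abs(s.fun).max()
E
python3 - <<'E'
from kin import *
print(S.x.round(4),np.abs(res(S.x)).reshape(-1,6).max(1).round(4))
o=arm.get_obs(); Rn=R.from_euler('xyz',o['ee_rot']); ct=Rn.inv().apply([0,0,1]); print('c in tool',ct.round(3))
q0=o['joint_pos'][:5]; J=np.array([.6455,.084])
for a in (.33,.2,.1,0):
  for az in (-.1,.1,.3):
    for roll in (2.1,2.5):
      Rt=R.from_euler('xyz',tool(az,a,roll)); c=Rt.apply(ct); 
      low=-np.array([0,0,1])+c*c[2]; low/=np.linalg.norm(low)   # radial dir to lowest lip
      lip=Rt.apply([0,0,-.027])+.0305*c+.033*low; M=Rt.apply([0,0,-.027])+.0305*c
      ex=(lip+M)/2
      tcp=np.r_[J-ex[:2],.125-lip[2]]; q,err=ik(tcp,Rt.apply([0,0,1]),q0)
      print(a,az,roll,'tilt',np.degrees(np.arccos(c[2])).round(),'c',c.round(2),'lip',lip.round(3),'tcp',tcp.round(3),'q',q.round(2),'err',err.round(4))
E
```

```text
[-0.      0.2247  0.3883 -0.      0.5039  0.0226  0.1143  0.3153  0.0669] [0. 0. 0. 0. 0. 0. 0. 0. 0. 0. 0. 0. 0. 0. 0. 0. 0. 0. 0. 0. 0.]
c in tool [ 0.945 -0.022 -0.326]
0.33 -0.1 2.1 tilt 109.0 c [-0.54 -0.78 -0.33] lip [-0.036 -0.012 -0.032] tcp [0.684 0.101 0.157] q [ 0.16 -0.29 -0.97 -0.34 -0.25] err 0.0
0.33 -0.1 2.5 tilt 127.0 c [-0.6  -0.53 -0.6 ] lip [-0.029 -0.001 -0.036] tcp [0.682 0.091 0.161] q [ 0.14 -0.32 -0.98 -0.33 -0.22] err 0.0
0.33 0.1 2.1 tilt 109.0 c [-0.37 -0.87 -0.33] lip [-0.032 -0.019 -0.032] tcp [0.68  0.108 0.157] q [ 0.03 -0.35 -1.01 -0.33  0.07] err 0.0
0.33 0.1 2.5 tilt 127.0 c [-0.49 -0.64 -0.6 ] lip [-0.028 -0.006 -0.036] tcp [0.68  0.098 0.161] q [ 0.   -0.37 -1.02 -0.32  0.09] err 0.0
0.33 0.3 2.1 tilt 109.0 c [-0.19 -0.93 -0.33] lip [-0.028 -0.025 -0.032] tcp [0.675 0.114 0.157] q [-0.1  -0.36 -1.01 -0.3   0.38] err 0.0
0.33 0.3 2.5 tilt 127.0 c [-0.35 -0.72 -0.6 ] lip [-0.026 -0.012 -0.036] tcp [0.676 0.105 0.161] q [-0.13 -0.36 -1.01 -0.28  0.4 ] err 0.0
0.2 -0.1 2.1 tilt 113.0 c [-0.49 -0.78 -0.38] lip [-0.035 -0.01  -0.037] tcp [0.683 0.1   0.
[... 1685 characters left out ...]
1.12 -0.27] err 0.0
0 -0.1 2.5 tilt 138.0 c [-0.38 -0.55 -0.74] lip [-0.024  0.006 -0.045] tcp [0.677 0.088 0.17 ] q [ 0.14  0.05 -1.06 -1.12 -0.24] err 0.0
0 0.1 2.1 tilt 117.0 c [-0.24 -0.86 -0.46] lip [-0.03  -0.014 -0.043] tcp [0.678 0.106 0.168] q [ 0.02  0.03 -1.09 -1.12  0.08] err 0.0
0 0.1 2.5 tilt 138.0 c [-0.27 -0.61 -0.74] lip [-0.025  0.001 -0.045] tcp [0.676 0.094 0.17 ] q [-0.01  0.02 -1.1  -1.12  0.11] err 0.0
0 0.3 2.1 tilt 117.0 c [-0.07 -0.89 -0.46] lip [-0.027 -0.02  -0.043] tcp [0.673 0.111 0.168] q [-0.13  0.03 -1.09 -1.12  0.43] err 0.0
0 0.3 2.5 tilt 138.0 c [-0.14 -0.65 -0.74] lip [-0.025 -0.004 -0.045] tcp [0.673 0.1   0.17 ] q [-0.16  0.03 -1.09 -1.12  0.46] err 0.0
```

Run:
```python
from h import *
plan([.672,.18,.205],tool(.2,.1))
```

```text
t 24.4 pos [0.6813 0.2332 0.0723] rot [-3.074 -1.238  0.155] q [ 0.244  0.013 -0.95  -0.631 -0.015 -3.113] F [ 0.4 -0.4 -2.3] w 64.0 grip 49.7
shift [119.8  46.9 -63.1] turn [-0.024  0.232 -0.017]
```

Call:
jog_arm(
  steps=[
    [[50, 35, 0, -18, 0, 0.05, 0], [50, 75, 5, -40, 0, 0.1, 0], [50, 112, 15, -60, 0, 0.16, 0], [50, 120, 32, -63, 0, 0.21, 0], [50, 120, 47, -63, -0.02, 0.232, -0.017]],
  ],
)

```text
time_s: 25.02
ee_pos: [0.673, 0.1798, 0.2095]
ee_rot: [-3.067, -1.479, 0.127]
force: [0.7, -0.0, -3.3]
width: 0.756
grip_force: 51.0
```

Run:
```python
from h import *
plan([.675,.112,.205],tool(.2,.1))
plan([.675,.112,.190],tool(.2,.1,.9))
```

```text
t 25.02 pos [0.673  0.1798 0.2095] rot [-3.067 -1.479  0.127] q [ 0.134 -0.254 -1.07  -0.725  0.068 -3.141] F [ 0.7 -0.  -3.3] w 64.6 grip 51.0
shift [ -5.1  66.9 -11.2] turn [-0.002 -0.009 -0.007]
t 25.02 pos [0.673  0.1798 0.2095] rot [-3.067 -1.479  0.127] q [ 0.134 -0.254 -1.07  -0.725  0.068 -3.141] F [ 0.7 -0.  -3.3] w 64.6 grip 51.0
shift [-20.1  67.   -9.9] turn [-0.006 -0.007  0.893]
```

Call:
jog_arm(
  steps=[
    [[50, -3, 15, -3, 0, 0, 0.18], [50, -5, 30, -6, 0, 0, 0.36], [50, -5, 45, -9, 0, 0, 0.54], [50, -5, 60, -11, 0, 0, 0.72], [50, -5, 67, -11, 0, 0, 0.9]],
  ],
)

```text
time_s: 25.65
ee_pos: [0.675, 0.1118, 0.2029]
ee_rot: [-1.691, -0.653, -1.295]
force: [-0.1, -0.4, -3.9]
width: 0.753
grip_force: 51.1
```

Run:
```python
from h import *
plan([.675,.108,.187],tool(.2,.1,1.55))
```

```text
t 25.65 pos [0.675  0.1118 0.2029] rot [-1.691 -0.653 -1.295] q [-0.049 -0.285 -1.105 -0.722  0.25  -2.252] F [-0.1 -0.4 -3.9] w 64.3 grip 51.1
shift [-6.8 14.8  0.7] turn [-0.005  0.     0.636]
```

Call:
jog_arm(
  steps=[
    [[50, -2, 3, 0, 0, 0, 0.13], [50, -3, 6, 0, 0, 0, 0.26], [50, -5, 9, 0, 0, 0, 0.39], [50, -6, 12, 0, 0, 0, 0.52], [50, -7, 15, 0, 0, 0, 0.64]],
  ],
)

```text
time_s: 26.28
ee_pos: [0.6743, 0.1088, 0.1868]
ee_rot: [-1.666, -0.019, -1.366]
force: [0.6, -0.6, -2.6]
width: 0.753
grip_force: 51.2
```

Call:
jog_arm(
  steps=[
    [[50, 0, 0, 0, 0, 0, 0.12], [50, 0, 0, 0, 0, 0, 0.24], [50, 0, 0, 0, 0, 0, 0.36], [50, 0, 0, 0, 0, 0, 0.48], [50, 0, 0, 0, 0, 0, 0.6]],
  ],
)

```text
time_s: 26.9
ee_pos: [0.6743, 0.1088, 0.187]
ee_rot: [-1.685, 0.578, -1.43]
force: [-0.1, -0.6, -3.7]
width: 0.755
grip_force: 51.1
```

Call:
jog_arm(
  steps=[
    [[50, 0, 0, 0, 0, 0, 0.1], [50, 0, 0, 0, 0, 0, 0.2], [50, 0, 0, 0, 0, 0, 0.35], [50, 0, 0, 0, 0, 0, 0.4], [50, 0, 0, 0, 0, 0, 0.4]],
  ],
)

```text
time_s: 27.52
ee_pos: [0.6747, 0.1088, 0.1883]
ee_rot: [-1.735, 0.97, -1.504]
force: [-0.7, 0.2, -2.3]
width: 0.75
grip_force: 51.1
```

Run:
```python
from h import *
plan([.675,.108,.187],tool(.2,.1,2.5))
a=arm.capture('scene'); b=arm.capture('top'); c=cam('top'); p=proj(c,[.645,.084,.1]).astype(int); e=cam('scene'); s=proj(e,[.645,.084,.1]).astype(int)
A=cv2.resize(a[s[1]-90:s[1]+90,s[0]-120:s[0]+120],(480,360)); B=cv2.resize(b[p[1]-60:p[1]+60,p[0]-50:p[0]+50],(300,360)); cv2.imwrite('pics/p1.png',np.hstack([A,B])[:,:,::-1])
```

```text
t 27.52 pos [0.6747 0.1088 0.1883] rot [-1.735  0.97  -1.504] q [-0.059 -0.228 -1.109 -0.785  0.261 -0.62 ] F [-0.7  0.2 -2.3] w 64.1 grip 51.1
shift [1.6 0.  0.2] turn [-0.002  0.008 -0.047]
```

View pics/p1.png

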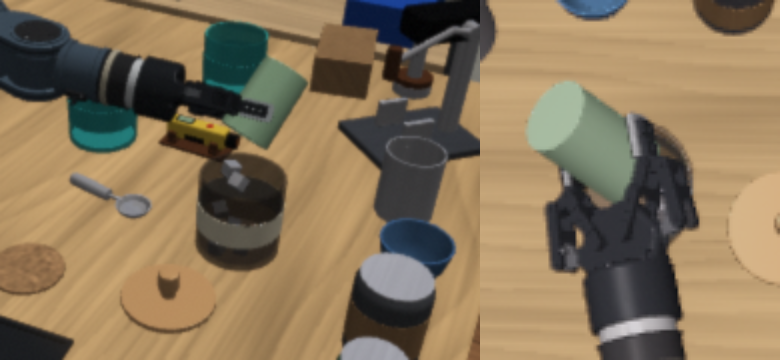

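Cubes are falling into the jar (one at about (230,175) mid-air, another inside). I continue the pour with a small shake.

Call:
jog_arm(
  steps=[
    [[50, 0, 0, 0, 0, 0, 0.12], [50, 0, 0, 0, 0, 0, 0.2], [50, 0, 0, 0, 0, 0, 0.1], [50, 0, 0, 0, 0, 0, 0.2], [50, 0, 0, 0, 0, 0, 0.2]],
  ],
)

```text
time_s: 28.25
ee_pos: [0.675, 0.1088, 0.189]
ee_rot: [-1.805, 1.165, -1.583]
force: [-0.6, -0.2, -1.5]
width: 0.755
grip_force: 51.0
```

Call:
jog_arm(
  steps=[
    [[50, 0, 0, 0, 0, 0, 0], [50, 0, 0, 0, 0, 0, -0.08], [50, 0, 0, 0, 0, 0, 0], [50, 0, 0, 0, 0, 0, 0], [50, 0, 0, 0, 0, 0, 0]],
  ],
)

```text
time_s: 28.88
ee_pos: [0.6749, 0.1088, 0.1887]
ee_rot: [-1.805, 1.165, -1.584]
force: [-0.0, -0.3, -2.0]
width: 0.756
grip_force: 51.0
```

Run:
```python
from h import *
F=[arm.get_obs()['force'][2]]
a=arm.capture('scene'); F.append(arm.get_obs()['force'][2]); e=cam('scene'); s=proj(e,[.645,.084,.1]).astype(int)
A=cv2.resize(a[s[1]-60:s[1]+70,s[0]-120:s[0]+100],(770,455),interpolation=cv2.INTER_CUBIC); cv2.imwrite('pics/p2.png',A[:,:,::-1])
print(F); plan([.66,.25,.187],tool(.2,.1,1.55))
```

```text
[np.float64(-2.01643129250599), np.float64(-1.775627137967559)]
t 28.93 pos [0.6749 0.1088 0.1887] rot [-1.806  1.165 -1.584] q [-0.059 -0.227 -1.109 -0.786  0.261 -0.42 ] F [-1.  -0.1 -1.8] w 64.2 grip 51.0
shift [-54.1 130.6  14. ] turn [-0.005  0.007 -1.196]
```

View pics/p2.png

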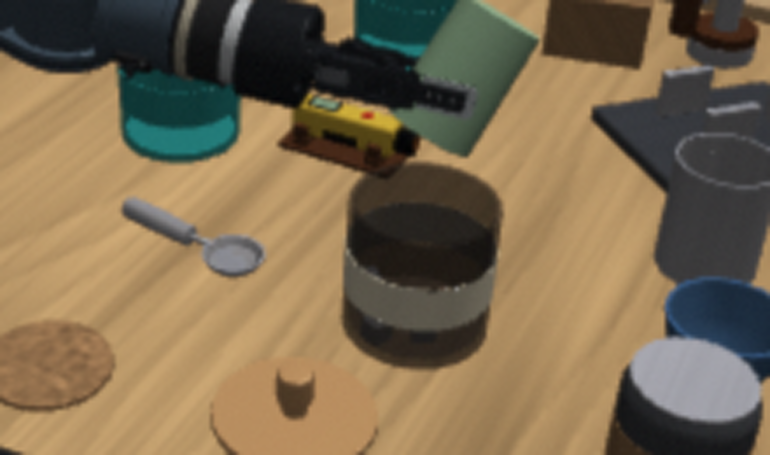

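Run:
```python
from h import *
plan([.673,.18,.212],tool(.2,.1,1.8))
```

```text
t 28.93 pos [0.6749 0.1088 0.1887] rot [-1.806  1.165 -1.584] q [-0.059 -0.227 -1.109 -0.786  0.261 -0.42 ] F [-1.  -0.1 -1.8] w 64.2 grip 51.0
shift [-49.5  55.4  10.3] turn [-0.004  0.008 -0.946]
```

Call:
jog_arm(
  steps=[
    [[50, -10, 11, 2, 0, 0, -0.18], [50, -20, 22, 4, 0, 0, -0.36], [50, -30, 33, 6, 0, 0, -0.54], [50, -40, 44, 8, 0, 0, -0.72], [50, -50, 55, 10, 0, 0, -0.9]],
  ],
)

```text
time_s: 29.55
ee_pos: [0.6727, 0.1803, 0.2128]
ee_rot: [-1.666, 0.268, -1.393]
force: [-0.4, 0.3, -0.9]
width: 0.75
grip_force: 51.1
```

Call:
jog_arm(
  steps=[
    [[50, 0, 0, 0, 0, 0, -0.18], [50, 0, 0, 0, 0, 0, -0.36], [50, 0, 0, 0, 0, 0, -0.54], [50, 0, 0, 0, 0, 0, -0.72], [50, 0, 0, 0, 0, 0, -0.9]],
  ],
)

```text
time_s: 30.18
ee_pos: [0.6727, 0.1798, 0.2125]
ee_rot: [-1.685, -0.627, -1.3]
force: [-0.7, 0.6, -1.0]
width: 0.753
grip_force: 51.1
```

Call:
jog_arm(
  steps=[
    [[50, 0, 0, 0, 0, 0, -0.18], [50, 0, 0, 0, 0, 0, -0.36], [50, 0, 0, 0, 0, 0, -0.54], [50, 0, 0, 0, 0, 0, -0.72], [50, 0, 0, 0, 0, 0, -0.86]],
  ],
)

```text
time_s: 30.8
ee_pos: [0.6727, 0.1798, 0.2125]
ee_rot: [-2.42, -1.448, -0.522]
force: [-0.0, 0.4, -1.9]
width: 0.752
grip_force: 51.0
```

Run:
```python
from h import *
plan([.677,.2325,.12],[-3.072,-1.246,.154])
```

```text
t 30.8 pos [0.6727 0.1798 0.2125] rot [-2.42  -1.448 -0.522] q [ 0.133 -0.266 -1.07  -0.712  0.07  -3.067] F [-0.   0.4 -1.9] w 64.2 grip 51.0
shift [-94.6 -43.2  23.3] turn [ 0.012 -0.233 -0.063]
```

Call:
jog_arm(
  steps=[
    [[50, -5, -20, 1, 0, -0.06, -0.02], [50, -15, -43, 4, 0.01, -0.12, -0.04], [50, -40, -43, 10, 0.012, -0.18, -0.063], [50, -70, -43, 18, 0.012, -0.233, -0.063], [50, -95, -43, 23, 0.012, -0.233, -0.063]],
  ],
)

```text
time_s: 31.42
ee_pos: [0.6782, 0.2334, 0.1224]
ee_rot: [-3.056, -1.25, 0.139]
force: [0.1, 0.1, -0.4]
width: 0.752
grip_force: 51.0
```

Run:
```python
from h import *
plan([.677,.2325,.0565],[-3.072,-1.246,.154])
im=arm.capture('scene'); c=cam('scene'); p=proj(c,[.66,.16,.12]).astype(int); cv2.imwrite('pics/s2.png',cv2.resize(im[p[1]-80:p[1]+90,p[0]-110:p[0]+110,::-1],(770,595),interpolation=cv2.INTER_CUBIC))
```

```text
t 31.43 pos [0.6782 0.2334 0.1224] rot [-3.056 -1.25   0.139] q [ 0.244 -0.142 -0.958 -0.496 -0.014 -3.108] F [ 0.1  0.1 -0.4] w 64.2 grip 51.0
shift [-63.    2.4  19.5] turn [-0.002 -0.004 -0.004]
```

View pics/s2.png

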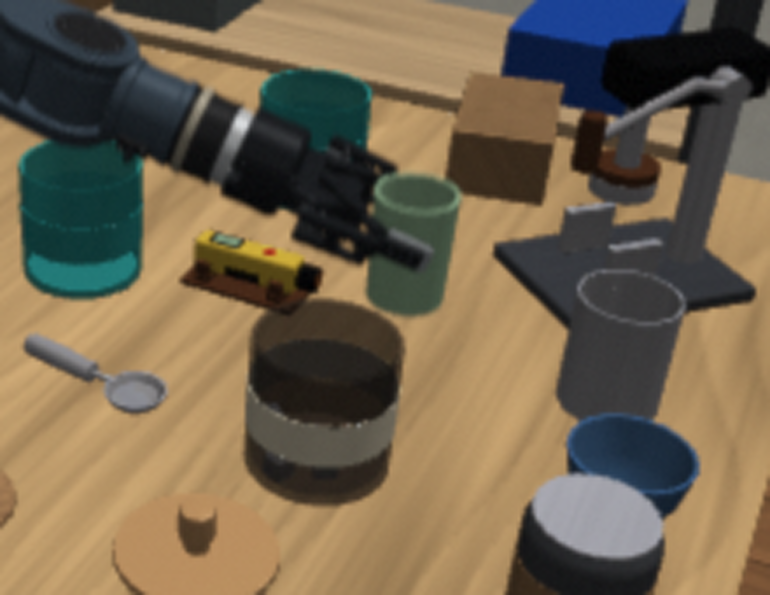

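The cup is held upright at (410,240) over its temporary spot. I set it down.

Call:
jog_arm(
  steps=[
    [[50, -25, 1, 8, 0, 0, 0], [50, -48, 2, 15, 0, 0, 0], [50, -57, 2, 18, 0, 0, 0], [50, -60, 2, 19, 0, 0, 0], [50, -62, 2, 19, 0, 0, 0]],
  ],
)

```text
time_s: 32.1
ee_pos: [0.676, 0.2325, 0.057]
ee_rot: [-3.054, -1.248, 0.137]
force: [0.7, -0.5, -1.8]
width: 0.753
grip_force: 51.0
```

Call:
jog_arm(
  steps=[
    [[50, -2, 0, 0, 0, 0, 0], [50, -3, 0, 0, 0, 0, 0], [50, -3, 0, 0, 0, 0, 0], [50, -3, 0, 0, 0, 0, 0], [50, -3, 0, 0, 0, 0, 0]],
  ],
)

```text
time_s: 32.72
ee_pos: [0.6756, 0.2323, 0.055]
ee_rot: [-3.053, -1.25, 0.136]
force: [-0.1, 0.6, 0.4]
width: 0.757
grip_force: 51.0
```

Call:
jog_arm(
  steps=[
    [[85, 0, 0, 0, 0, 0, 0], [85, 0, 0, 0, 0, 0, 0], [85, 0, 0, 0, 0, 0, 0], [85, 0, 0, -25, 0, 0, 0], [85, 2, 0, -60, 0, 0, 0]],
  ],
)

```text
time_s: 33.35
ee_pos: [0.6164, 0.2187, 0.0683]
ee_rot: [-3.057, -1.237, 0.14]
force: [-0.1, -0.3, 0.5]
width: 0.995
grip_force: 0.0
```

Call:
jog_arm(
  steps=[
    [[85, 30, 0, -20, 0, 0, 0], [85, 60, 0, -40, 0, 0, 0], [85, 90, 0, -55, 0, -0.15, 0], [85, 120, 0, -55, 0, -0.3, 0], [85, 140, 0, -50, 0, -0.45, 0]],
  ],
)

```text
time_s: 33.98
ee_pos: [0.6135, 0.2144, 0.2102]
ee_rot: [-3.1, -0.854, 0.189]
force: [2.3, 0.4, -0.0]
width: 0.994
grip_force: 0.0
```

Run:
```python
from h import *
plan([.652,.2265,.20],tool(-.415,np.pi/2))
```

```text
t 33.98 pos [0.6135 0.2144 0.2102] rot [-3.1   -0.854  0.189] q [ 0.226 -0.471 -0.672  0.516  0.014 -3.117] F [ 2.3  0.4 -0. ] w 84.9 grip 0.0
shift [18.6 -3.1 37.1] turn [-0.296 -0.816  0.584]
```

Run:
```python
from h import *
plan([.652,.2265,.19],tool(.2,np.pi/2))
```

```text
t 33.98 pos [0.6135 0.2144 0.2102] rot [-3.1   -0.854  0.189] q [ 0.226 -0.471 -0.672  0.516  0.014 -3.117] F [ 2.3  0.4 -0. ] w 84.9 grip 0.0
shift [11.1 -2.8 43.6] turn [-0.035 -0.854  0.008]
```

Call:
jog_arm(
  steps=[
    [[85, 2, 0, 5, 0, -0.18, 0], [85, 4, 0, 10, 0, -0.36, 0], [85, 6, -1, 20, -0.02, -0.54, 0], [85, 9, -2, 32, -0.03, -0.72, 0.01], [85, 11, -3, 43, -0.035, -0.854, 0.01]],
  ],
)

```text
time_s: 34.6
ee_pos: [0.6545, 0.227, 0.1936]
ee_rot: [-3.141, -0.003, 0.197]
force: [0.7, -0.1, 0.8]
width: 0.995
grip_force: 0.0
```

Run:
```python
from h import *
plan([.652,.2265,.047],tool(.2,np.pi/2))
o=arm.get_obs(); im=arm.capture('wrist'); c=cam('wrist',o); hsv=cv2.cvtColor(im,cv2.COLOR_RGB2HSV).astype(int)
g=(hsv[...,0]>35)&(hsv[...,0]<95)&(hsv[...,1]>45)
B=max(blobs(g,100),key=lambda b:b[0]); pts=np.argwhere(B[2])[:,::-1].astype(float)
w=np.array([unproj(c,p,.095)[:2] for p in pts]); 
# robust: rim circle as lower-image boundary
from scipy.optimize import least_squares
hull=cv2.convexHull(w.astype(np.float32))[:,0]; s=least_squares(lambda v:np.hypot(hull[:,0]-v[0],hull[:,1]-v[1])-.033,[.653,.2265],loss='soft_l1',f_scale=.001); print('cup',s.x.round(4),np.abs(s.fun).mean().round(4),B[0])
# jar cubes: bright blobs within jar
for k in range(0,360,10):
    p=proj(c,[s.x[0]+.033*np.cos(np.radians(k)),s.x[1]+.033*np.sin(np.radians(k)),.095]); cv2.circle(im,tuple(int(v) for v in p),1,(255,0,0),-1)
cv2.imwrite('pics/w7.png',im[:,:,::-1])
```

```text
t 34.6 pos [0.6545 0.227  0.1936] rot [-3.141e+00 -3.000e-03  1.970e-01] q [ 0.237  0.503  0.574  1.638  0.    -3.102] F [ 0.7 -0.1  0.8] w 85.0 grip 0.0
shift [-3.000e+00  1.000e-01  1.466e+02] turn [-0.    -0.003 -0.003]
cup [0.6529 0.227 ] 0.0013 6228
```

View pics/w7.png

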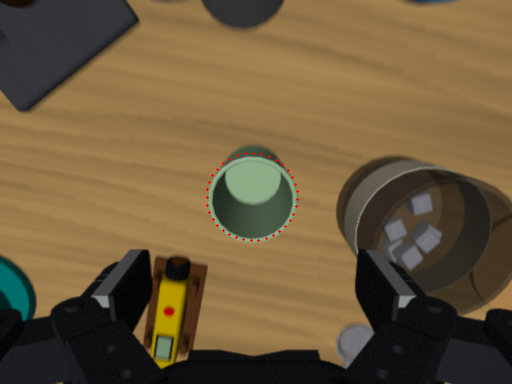

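Five cubes lie in the jar (around (395–427, 203–258)) and the cup at (253,198) is empty. Now return the cup to the coaster.

Call:
jog_arm(
  steps=[
    [[85, -1, 0, 45, 0, 0, 0], [85, -1, 0, 90, 0, 0, 0], [85, -1, 0, 125, 0, 0, 0], [85, -1, 0, 144, 0, 0, 0], [85, -1, 0, 144, 0, 0, 0]],
  ],
)

```text
time_s: 35.28
ee_pos: [0.6534, 0.2267, 0.0485]
ee_rot: [-3.141, -0.005, 0.197]
force: [-0.4, -0.3, -0.7]
width: 0.997
grip_force: 0.0
```

Call:
jog_arm(
  steps=[
    [[50, 0, 0, 0, 0, 0, 0], [50, 0, 0, 0, 0, 0, 0], [50, 0, 0, 0, 0, 0, 0], [50, 0, 0, 0, 0, 0, 0], [50, 0, 0, 0, 0, 0, 0]],
  ],
)

```text
time_s: 35.9
ee_pos: [0.6579, 0.2276, 0.0546]
ee_rot: [-3.141, -0.017, 0.197]
force: [-0.3, 0.2, 6.4]
width: 0.765
grip_force: 50.7
```

Call:
jog_arm(
  steps=[
    [[50, 0, 0, -15, 0, 0, 0], [50, 0, 0, -50, 0, 0, 0], [50, 0, 0, -100, 0, 0, 0], [50, 0, 0, -150, 0, 0, 0], [50, 0, 0, -165, 0, 0, 0]],
  ],
)

```text
time_s: 36.52
ee_pos: [0.6557, 0.2269, 0.2227]
ee_rot: [-3.141, -0.02, 0.197]
force: [-0.4, -0.2, -2.6]
width: 0.762
grip_force: 50.6
```

Run:
```python
from h import *
plan([.439,-.097,.2],tool(.2,np.pi/2))
```

```text
t 36.52 pos [0.6557 0.2269 0.2227] rot [-3.141 -0.02   0.197] q [ 0.236  0.497  0.624  1.678  0.    -3.102] F [-0.4 -0.2 -2.6] w 65.1 grip 50.6
shift [-276.2  275.3   17. ] turn [-0.001 -0.02  -0.003]
```

Call:
jog_arm(
  steps=[
    [[50, -15, 15, 0, 0, 0, 0], [50, -45, 46, 0, 0, 0, 0], [50, -80, 81, 0, 0, 0, 0], [50, -115, 117, 0, 0, 0, 0], [50, -150, 152, 0, 0, 0, 0]],
  ],
)

```text
time_s: 37.15
ee_pos: [0.537, 0.1209, 0.2152]
ee_rot: [3.102, -0.01, 0.121]
force: [-0.1, 0.3, -1.9]
width: 0.77
grip_force: 50.6
```

Call:
jog_arm(
  steps=[
    [[50, -35, 36, 0, 0, 0, 0], [50, -70, 72, 0, 0, 0, 0], [50, -105, 108, 20, 0, 0, 0], [50, -122, 124, 50, 0, 0, 0], [50, -122, 124, 90, 0, 0, 0]],
  ],
)

```text
time_s: 37.78
ee_pos: [0.4315, 0.0662, 0.1492]
ee_rot: [3.059, -0.012, 0.057]
force: [0.7, 0.9, -0.7]
width: 0.768
grip_force: 50.6
```

Run:
```python
from h import *
plan([.443,-.096,.060],tool(.197,np.pi/2-.017))
```

```text
t 37.77 pos [0.4315 0.0662 0.1492] rot [ 3.059 -0.012  0.057] q [ 0.058 -0.192 -0.292  1.458 -0.082 -3.141] F [ 0.7  0.9 -0.7] w 65.6 grip 50.6
shift [  1.1 154.7 102.3] turn [ 0.084  0.011 -0.139]
```

Run:
```python
from h import *
plan([.4426,-.098,.15],tool(-.415,np.pi/2-.017))
```

```text
t 37.77 pos [0.4315 0.0662 0.1492] rot [ 3.059 -0.012  0.057] q [ 0.058 -0.192 -0.292  1.458 -0.082 -3.141] F [ 0.7  0.9 -0.7] w 65.6 grip 50.6
shift [  1.6 164.1  12.8] turn [ 0.074 -0.014  0.472]
```

Call:
jog_arm(
  steps=[
    [[50, 0, 20, 1, 0.02, 0, 0.13], [50, 0, 60, 4, 0.05, -0.01, 0.26], [50, 1, 100, 8, 0.074, -0.014, 0.4], [50, 1, 140, 11, 0.074, -0.014, 0.472], [50, 2, 164, 13, 0.074, -0.014, 0.472]],
  ],
)

```text
time_s: 38.4
ee_pos: [0.4428, -0.0994, 0.1493]
ee_rot: [3.14, -0.015, -0.417]
force: [0.6, 0.4, -2.7]
width: 0.77
grip_force: 51.0
```

Run:
```python
from h import *
plan([.4426,-.098,.0615],tool(-.415,np.pi/2-.017))
```

```text
t 38.4 pos [ 0.4428 -0.0994  0.1493] rot [ 3.14  -0.015 -0.417] q [-3.680e-01 -1.580e-01 -2.610e-01  1.453e+00 -2.000e-03 -3.092e+00] F [ 0.6  0.4 -2.7] w 65.8 grip 51.0
shift [-2.  -1.4 87.8] turn [ 0.001  0.002 -0.002]
```

Call:
jog_arm(
  steps=[
    [[50, -1, -1, 30, 0, 0, 0], [50, -1, -1, 60, 0, 0, 0], [50, -1, -1, 80, 0, 0, 0], [50, -1, -1, 86, 0, 0, 0], [50, -1, -1, 88, 0, 0, 0]],
  ],
)

```text
time_s: 39.02
ee_pos: [0.444, -0.0969, 0.0614]
ee_rot: [3.141, -0.015, -0.414]
force: [0.1, 0.6, -2.1]
width: 0.77
grip_force: 51.0
```

Call:
jog_arm(
  steps=[
    [[50, 0, 0, 1, 0, 0, 0], [50, 0, 0, 2, 0, 0, 0], [50, 0, 0, 3, 0, 0, 0], [50, 0, 0, 3, 0, 0, 0], [50, 0, 0, 3, 0, 0, 0]],
  ],
)

```text
time_s: 39.65
ee_pos: [0.445, -0.0972, 0.0596]
ee_rot: [3.141, -0.018, -0.414]
force: [-0.3, 0.7, 5.2]
width: 0.765
grip_force: 51.5
```

Call:
jog_arm(
  steps=[
    [[85, 0, 0, 0, 0, 0, 0], [85, 0, 0, 0, 0, 0, 0], [85, 0, 0, -30, 0, 0, 0], [85, 0, 0, -80, 0, 0, 0], [85, 0, 0, -140, 0, 0, 0]],
  ],
)

```text
time_s: 40.28
ee_pos: [0.4411, -0.0956, 0.1979]
ee_rot: [3.141, -0.012, -0.414]
force: [1.3, -0.4, 0.5]
width: 0.992
grip_force: 0.0
```

Call:
jog_arm(
  steps=[
    [[85, 0, 0, 0, 0, 0, 0.18], [85, 0, 0, 0, 0, 0, 0.36], [85, 0, 0, 0, 0, 0, 0.54], [85, 0, 0, 0, 0, 0, 0.72], [85, 0, 0, 0, 0, 0, 0.72]],
  ],
)

```text
time_s: 40.9
ee_pos: [0.4421, -0.0959, 0.1978]
ee_rot: [-3.132, -0.012, -1.132]
force: [0.3, -0.7, -1.1]
width: 0.996
grip_force: 0.0
```

Run:
```python
from h import *
from scipy.optimize import least_squares
o=arm.get_obs(); im=arm.capture('wrist'); c=cam('wrist',o); hsv=cv2.cvtColor(im,cv2.COLOR_RGB2HSV).astype(int)
g=(hsv[...,0]>35)&(hsv[...,0]<95)&(hsv[...,1]>45)
B=max(blobs(g,100),key=lambda b:b[0]); hull=cv2.convexHull(np.argwhere(B[2])[:,::-1].astype(np.float32))[:,0]
w=np.array([unproj(c,p,.1)[:2] for p in hull]); s=least_squares(lambda v:np.hypot(w[:,0]-v[0],w[:,1]-v[1])-.033,[.438,-.096],loss='soft_l1',f_scale=.001); print('cup',s.x.round(4),np.abs(s.fun).mean().round(4),B[0])
# coaster: cork colour around
m=(hsv[...,0]>8)&(hsv[...,0]<15)&(hsv[...,1]>120); cand=[b for b in blobs(m,200)]; print([(b[0],unproj(c,b[1],.005).round(3).tolist()) for b in cand])
plan([.4927,.2798,.12],tool(np.pi,np.pi/2)); cv2.imwrite('pics/w8.png',im[:,:,::-1])
```

```text
cup [ 0.4412 -0.0975] 0.002 6305
[]
t 40.95 pos [ 0.4421 -0.096   0.1979] rot [-3.132 -0.012 -1.131] q [-3.610e-01 -1.630e-01 -1.690e-01  1.550e+00 -2.000e-03 -2.371e+00] F [ 0.  -0.4  0.1] w 85.0 grip 0.0
shift [-319.4 -205.    76. ] turn [-1.80e-02  2.00e-03  2.01e+00]
```

Call:
jog_arm(
  steps=[
    [[60, -38, -24, 0, 0, 0, 0.18], [60, -76, -48, 0, 0, 0, 0.36], [60, -114, -72, 0, 0, 0, 0.54], [60, -152, -96, 0, 0, 0, 0.72], [60, -190, -120, 0, 0, 0, 0.9]],
  ],
)

```text
time_s: 41.58
ee_pos: [0.4706, 0.1264, 0.197]
ee_rot: [-3.126, -0.0, -2.024]
force: [-0.2, -1.3, 0.2]
width: 0.702
grip_force: 0.0
```

Run:
```python
from h import *
plan([.4927,.2798,.15],tool(np.pi,np.pi/2))
```

```text
t 41.58 pos [0.4706 0.1264 0.197 ] rot [-3.126 -0.    -2.024] q [ 0.13  -0.069 -0.085  1.542 -0.009 -0.988] F [-0.2 -1.3  0.2] w 59.9 grip 0.0
shift [-147.6   47.9   46.2] turn [-0.014  0.009  1.118]
```

Call:
jog_arm(
  steps=[
    [[60, -40, 13, 0, 0, 0, 0.18], [60, -80, 26, 0, 0, 0, 0.36], [60, -120, 39, 0, 0, 0, 0.54], [60, -148, 48, 20, 0, 0, 0.72], [60, -148, 48, 46, -0.007, 0.004, 0.9]],
  ],
)

```text
time_s: 42.2
ee_pos: [0.4927, 0.2813, 0.1502]
ee_rot: [-3.137, 0.007, -2.92]
force: [-0.6, -0.1, -0.1]
width: 0.705
grip_force: 0.0
```

Call:
jog_arm(
  steps=[
    [[60, 0, 0, 0, 0, 0, 0.11], [60, 0, 0, 0, 0, 0, 0.218], [60, 0, 0, 0, 0, 0, 0.218], [60, 0, 0, 0, 0, 0, 0.218], [60, 0, 0, 0, 0, 0, 0.218]],
  ],
)

```text
time_s: 42.82
ee_pos: [0.4924, 0.2788, 0.1505]
ee_rot: [-3.138, 0.007, -3.137]
force: [0.1, 0.1, -0.0]
width: 0.702
grip_force: 0.0
```

Run:
```python
from h import *
o=arm.get_obs(); im=arm.capture('wrist'); c=cam('wrist',o); hsv=cv2.cvtColor(im,cv2.COLOR_RGB2HSV).astype(int); H,S,V=[hsv[...,i] for i in range(3)]
m=(H>20)&(H<33)&(S>150); m=cv2.morphologyEx(m.astype(np.uint8),cv2.MORPH_CLOSE,np.ones((25,25)))
B=max(blobs(m,100),key=lambda b:b[0]); r=rect(B[2]); Q=[unproj(c,q,.042)[:2].round(4).tolist() for q in cv2.boxPoints(r)]; print('bar',unproj(c,r[0],.042).round(4),Q)
plan([.4927,.2798,.015],tool(np.pi,np.pi/2)); cv2.imwrite('pics/w9.png',im[:,:,::-1])
```

```text
bar [0.4884 0.2826 0.042 ] [[0.4409, 0.2696], [0.4407, 0.2946], [0.5412, 0.297], [0.5414, 0.2692]]
t 42.88 pos [0.4923 0.2788 0.1505] rot [-3.138  0.007 -3.137] q [ 0.4    0.146  0.044  1.464 -0.006  0.396] F [0.4 0.3 0.6] w 60.4 grip 0.0
shift [  0.5   1.6 135.5] turn [-0.004  0.007  0.004]
```

Call:
jog_arm(
  steps=[
    [[60, 0, 2, 40, 0, 0, 0], [60, 0, 2, 80, 0, 0, 0], [60, 0, 2, 115, 0, 0, 0], [60, 0, 2, 132, 0, 0, 0], [60, 0, 2, 135, 0, 0, 0]],
  ],
  newtons=40,
)

```text
time_s: 43.5
ee_pos: [0.4924, 0.2799, 0.0144]
ee_rot: [-3.137, 0.005, -3.138]
force: [0.7, -0.2, 0.7]
width: 0.707
grip_force: 0.0
```

Call:
jog_arm(
  steps=[
    [[15, 0, 0, 0, 0, 0, 0], [15, 0, 0, 0, 0, 0, 0], [15, 0, 0, 0, 0, 0, 0], [15, 0, 0, 0, 0, 0, 0], [15, 0, 0, 0, 0, 0, 0]],
  ],
)

```text
time_s: 44.12
ee_pos: [0.4949, 0.2811, 0.0176]
ee_rot: [-3.139, 0.011, -3.138]
force: [0.3, 0.0, 5.1]
width: 0.3
grip_force: 40.1
```

Call:
jog_arm(
  steps=[
    [[15, 0, 0, -10, 0, 0, 0], [15, 0, 0, -25, 0, 0, 0], [15, 0, 0, -50, 0, 0, 0], [15, 0, 0, -60, 0, 0, 0], [15, 0, 0, -60, 0, 0, 0]],
  ],
)

```text
time_s: 44.75
ee_pos: [0.4936, 0.2806, 0.0766]
ee_rot: [-3.138, 0.009, -3.138]
force: [0.3, -0.8, -2.1]
width: 0.296
grip_force: 39.8
```

Run:
```python
from h import *
plan([.4927,.2798,.015],tool(np.pi,np.pi/2))
im=arm.capture('scene'); c=cam('scene'); p=proj(c,[.5,.28,.09]).astype(int); cv2.imwrite('pics/s3.png',cv2.resize(im[p[1]-60:p[1]+110,p[0]-100:p[0]+120,::-1],(770,595),interpolation=cv2.INTER_CUBIC))
```

```text
t 44.75 pos [0.4936 0.2806 0.0766] rot [-3.138  0.009 -3.138] q [ 0.403  0.173 -0.073  1.318 -0.007  0.4  ] F [ 0.3 -0.8 -2.1] w 25.2 grip 39.8
shift [ 1.4 -0.6 61.6] turn [-0.004  0.009  0.003]
```

View pics/s3.png

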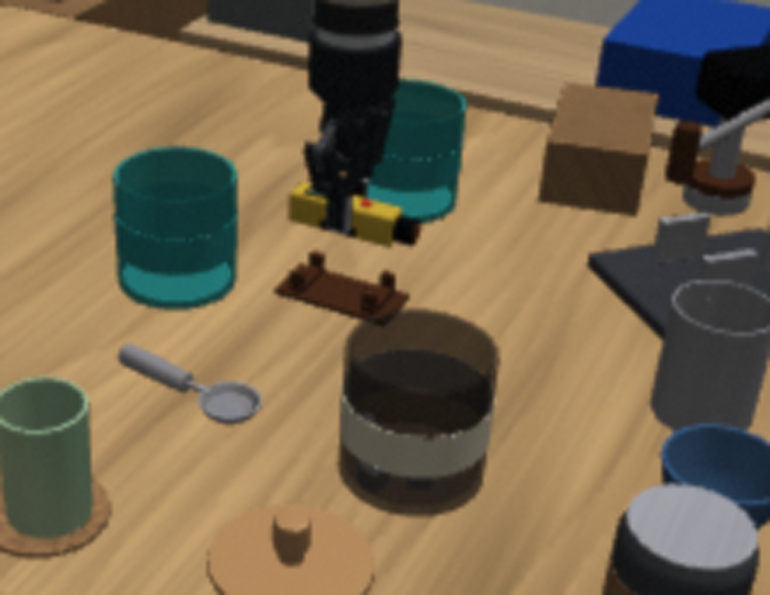

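The thermometer is held level at (350,215), rest empty below it, jar, cup on coaster and lid all in place. Next: aim at the jar.

Run:
```python
from h import *
plan([.4993,.206,.0456],tool(np.pi-.7,np.pi/2))
```

```text
t 44.8 pos [0.4928 0.2803 0.0754] rot [-3.137  0.007 -3.138] q [ 0.403  0.174 -0.075  1.317 -0.007  0.4  ] F [ 0.1  0.5 -1.5] w 25.3 grip 39.8
shift [ -6.1 -74.2  30.2] turn [-0.002  0.008  0.703]
```

Call:
jog_arm(
  steps=[
    [[15, -1, -20, 0, 0, 0, 0.16], [15, -3, -40, 5, 0, 0, 0.32], [15, -5, -60, 15, 0, 0.004, 0.5], [15, -6, -74, 25, 0, 0.004, 0.65], [15, -6, -74, 30, 0, 0.004, 0.703]],
  ],
)

```text
time_s: 45.42
ee_pos: [0.4976, 0.2047, 0.0433]
ee_rot: [-3.138, 0.002, 2.438]
force: [-0.5, 0.5, -1.5]
width: 0.298
grip_force: 39.8
```

Run:
```python
from h import *
plan([.4993,.206,.0456],tool(np.pi-.7,np.pi/2))
# aim check in two fixed views: yellow bar axis and jar band
for n in ('top','scene'):
    im=arm.capture(n); c=cam(n); hsv=cv2.cvtColor(im,cv2.COLOR_RGB2HSV).astype(int); m=(hsv[...,0]>22)&(hsv[...,0]<33)&(hsv[...,1]>170)
    print(n,[(int(b[0]),b[1].round(1).tolist()) for b in blobs(m,15)],'expected bar',proj(c,[.497,.208,.055]).round(1),'snout',proj(c,np.array([.497,.208,.055])+.06*np.array([np.cos(.7),-np.sin(.7),0])).round(1))
    if n=='top':
        for J in ([.645,.0835],): print('jar px',proj(c,J+[.11]))
        e=im.astype(int); 
im=arm.capture('wrist'); np.save('w10.npy',im)
```

```text
t 45.42 pos [0.4976 0.2047 0.0433] rot [-3.138e+00  2.000e-03  2.438e+00] q [ 0.268  0.128 -0.192  1.253 -0.004  0.972] F [-0.5  0.5 -1.5] w 25.5 grip 39.8
shift [-0.5  2.  -2.3] turn [-0.004  0.002 -0.004]
top [(71, [225.2, 188.9])] expected bar [214.7 198.8] snout [228.9 182.9]
jar px [259.35894551 143.71387521]
scene [(104, [275.5, 181.6])] expected bar [273.8 178.8] snout [282.1 189. ]
```

Call:
jog_arm(
  steps=[
    [[15, 0, 2, -2, 0, 0, 0], [15, 0, 2, -2, 0, 0, 0], [15, 0, 2, -2, 0, 0, 0], [15, 0, 2, -2, 0, 0, 0], [15, 0, 2, -2, 0, 0, 0]],
  ],
)

```text
time_s: 46.2
ee_pos: [0.5005, 0.208, 0.0478]
ee_rot: [-3.142, 0.004, 2.442]
force: [0.1, -1.3, -0.9]
width: 0.295
grip_force: 39.8
```

Call:
jog_arm(
  steps=[
    [[15, 0, 0, 0, 0, 0, 0], [15, 0, 0, 0, 0, 0, 0], [15, 0, 0, 0, 0, 0, 0], [15, 0, 0, 0, 0, 0, 0], [15, 0, 0, 0, 0, 0, 0]],
  ],
)

```text
time_s: 46.82
ee_pos: [0.5005, 0.2079, 0.0477]
ee_rot: [-3.141, 0.004, 2.442]
force: [0.8, -0.6, -0.7]
width: 0.295
grip_force: 39.8
```

Call:
jog_arm(
  steps=[
    [[15, 0, 0, 0, 0, 0, 0], [15, 0, 0, 0, 0, 0, 0], [15, 0, 0, 0, 0, 0, 0], [15, 0, 0, 0, 0, 0, 0], [15, 0, 0, 0, 0, 0, 0]],
  ],
)

```text
time_s: 47.45
ee_pos: [0.5005, 0.2079, 0.0477]
ee_rot: [-3.141, 0.004, 2.442]
force: [0.3, 0.8, -1.4]
width: 0.301
grip_force: 39.8
```

Call:
jog_arm(
  steps=[
    [[15, 0, 0, 0, 0, 0, 0], [15, 0, 0, 0, 0, 0, 0], [15, 0, 0, 0, 0, 0, 0], [15, 0, 0, 0, 0, 0, 0], [15, 0, 0, 0, 0, 0, 0]],
  ],
)

```text
time_s: 48.08
ee_pos: [0.5005, 0.2079, 0.0477]
ee_rot: [-3.141, 0.004, 2.442]
force: [-0.1, 0.1, -2.3]
width: 0.294
grip_force: 39.8
```

Call:
jog_arm(
  steps=[
    [[15, 0, 0, 0, 0, 0, 0], [15, 0, 0, 0, 0, 0, 0], [15, 0, 0, 0, 0, 0, 0], [15, 0, 0, 0, 0, 0, 0], [15, 0, 0, 0, 0, 0, 0]],
  ],
)

```text
time_s: 48.7
ee_pos: [0.5005, 0.208, 0.0477]
ee_rot: [-3.141, 0.004, 2.442]
force: [0.2, 0.7, -1.1]
width: 0.298
grip_force: 39.8
```

Run:
```python
from h import *
from scipy.optimize import least_squares
# check the jar's place: cream band in the scene picture against its projection
im=arm.capture('scene'); c=cam('scene'); hsv=cv2.cvtColor(im,cv2.COLOR_RGB2HSV).astype(int)
f=lambda J:np.array([proj(c,[J[0]+.055*np.cos(k),J[1]+.055*np.sin(k),z]) for z in (.037,.073) for k in np.linspace(0,2*np.pi,72)])
u=f([.645,.0835]); print('band expected cols',u[:,0].min(),u[:,0].max(),'bottom row',u[:72,1].max())
y0=int(u[:,1].max())-10; row=im[y0,int(u[:,0].min())-12:int(u[:,0].max())+13]; print(y0,int(u[:,0].min())-12,row.sum(1).tolist())
col=int(u[:,0].mean()); print(col,im[y0-30:y0+30,col].sum(1).tolist())
plan([.4945,.2808,.09],tool(np.pi,np.pi/2))
```

```text
band expected cols 281.6749929762473 325.7670950484817 bottom row 234.32992536557055
224 269 [440, 429, 415, 411, 414, 426, 434, 436, 431, 422, 411, 408, 395, 219, 208, 237, 238, 240, 240, 242, 240, 245, 243, 239, 241, 240, 241, 240, 238, 240, 242, 247, 243, 249, 247, 248, 243, 238, 237, 242, 246, 248, 245, 244, 245, 247, 248, 256, 258, 260, 268, 269, 276, 281, 287, 318, 380, 389, 386, 389, 404, 410, 409, 406, 400, 407, 404, 407, 406]
303 [159, 159, 161, 159, 116, 101, 101, 100, 104, 98, 103, 99, 98, 98, 103, 108, 87, 77, 75, 78, 75, 73, 70, 71, 77, 101, 109, 126, 210, 243, 247, 248, 251, 248, 248, 247, 247, 247, 244, 238, 175, 95, 82, 88, 102, 105, 111, 114, 134, 154, 164, 275, 385, 396, 396, 393, 392, 390, 400, 411]
t 48.75 pos [0.5005 0.2079 0.0477] rot [-3.141  0.004  2.442] q [ 0.272  0.13  -0.181  1.258 -0.003  0.972] F [-0.6 -0.  -1.4] w 25.1 grip 39.8
shift [ 51.3  51.9 -42.5] turn [-0.002  0.004 -0.7  ]
```

Call:
jog_arm(
  steps=[
    [[15, 5, 5, -20, 0, 0, -0.16], [15, 18, 18, -35, 0, 0, -0.32], [15, 32, 32, -42, 0, 0, -0.5], [15, 45, 45, -42, 0, 0, -0.65], [15, 51, 52, -42, 0, 0.004, -0.7]],
  ],
)

```text
time_s: 49.38
ee_pos: [0.4947, 0.2815, 0.0896]
ee_rot: [-3.14, -0.001, -3.139]
force: [-0.9, -0.3, -0.9]
width: 0.299
grip_force: 39.8
```

Call:
jog_arm(
  steps=[
    [[15, 0, 0, 0, 0, 0, 0], [15, 0, 0, 0, 0, 0, 0], [15, 0, 0, 0, 0, 0, 0], [15, 0, 0, 0, 0, 0, 0], [15, 0, 0, 0, 0, 0, 0]],
  ],
)

```text
time_s: 50.0
ee_pos: [0.4949, 0.2804, 0.0896]
ee_rot: [-3.14, -0.001, 3.141]
force: [-0.6, 0.3, -1.1]
width: 0.296
grip_force: 39.8
```

Run:
```python
from h import *
plan([.4949,.2810,.0176],[-3.139,.011,-3.138])
```

```text
t 50.0 pos [0.4949 0.2804 0.0896] rot [-3.140e+00 -1.000e-03  3.141e+00] q [ 3.980e-01  1.780e-01 -4.200e-02  1.352e+00 -1.000e-03  3.990e-01] F [-0.6  0.3 -1.1] w 25.3 grip 39.8
shift [-0.   0.7 72. ] turn [ 0.001 -0.012 -0.004]
```

Call:
jog_arm(
  steps=[
    [[15, 0, 1, 30, 0, -0.01, 0], [15, 0, 1, 50, 0, -0.01, -0.004], [15, 0, 1, 62, 0, -0.01, -0.004], [15, 0, 1, 68, 0, -0.01, -0.004], [15, 0, 1, 70, 0, -0.01, -0.004]],
  ],
)

```text
time_s: 50.62
ee_pos: [0.4951, 0.2816, 0.0197]
ee_rot: [-3.14, 0.01, -3.137]
force: [-0.4, 0.5, -1.2]
width: 0.302
grip_force: 39.8
```

Call:
jog_arm(
  steps=[
    [[15, 0, 0, 1, 0, 0, 0], [15, 0, 0, 2, 0, 0, 0], [15, 0, 0, 3, 0, 0, 0], [15, 0, 0, 3, 0, 0, 0], [15, 0, 0, 3, 0, 0, 0]],
  ],
)

```text
time_s: 51.25
ee_pos: [0.4954, 0.2818, 0.0176]
ee_rot: [-3.141, 0.011, -3.137]
force: [-1.9, -1.2, 5.6]
width: 0.296
grip_force: 40.5
```

Seated (contact at the same TCP height as at the grasp). Release and rise, then verify and go to the lid.

Call:
jog_arm(
  steps=[
    [[60, 0, 0, 0, 0, 0, 0], [60, 0, 0, 0, 0, 0, 0], [60, 0, 0, 0, 0, 0, 0], [60, 0, 0, -40, 0, 0, 0], [60, 0, 0, -90, 0, 0, 0]],
  ],
)

```text
time_s: 51.88
ee_pos: [0.4924, 0.281, 0.1052]
ee_rot: [-3.138, 0.005, -3.137]
force: [1.1, -0.2, 0.4]
width: 0.704
grip_force: 0.0
```

Call:
jog_arm(
  steps=[
    [[60, 0, 0, -45, 0, 0, 0], [60, 0, 0, -45, 0, 0, 0], [60, 0, 0, -45, 0, 0, 0], [60, 0, 0, -45, 0, 0, 0], [60, 0, 0, -45, 0, 0, 0]],
  ],
)

```text
time_s: 52.5
ee_pos: [0.4926, 0.2813, 0.1496]
ee_rot: [-3.139, 0.006, -3.137]
force: [-0.5, -1.2, -0.1]
width: 0.704
grip_force: 0.0
```

Run:
```python
from h import *
o=arm.get_obs(); im=arm.capture('wrist'); c=cam('wrist',o); hsv=cv2.cvtColor(im,cv2.COLOR_RGB2HSV).astype(int); H,S,V=[hsv[...,i] for i in range(3)]
m=(H>20)&(H<33)&(S>150); m=cv2.morphologyEx(m.astype(np.uint8),cv2.MORPH_CLOSE,np.ones((25,25)))
B=max(blobs(m,100),key=lambda b:b[0]); r=rect(B[2]); print('bar',unproj(c,r[0],.042).round(4),[unproj(c,q,.042)[:2].round(4).tolist() for q in cv2.boxPoints(r)])
plan([.6205,-.065,.16],tool(np.pi,np.pi/2))
```

```text
bar [0.4938 0.2815 0.042 ] [[0.4417, 0.2688], [0.4416, 0.2937], [0.5523, 0.2959], [0.5525, 0.2679]]
t 52.55 pos [0.4927 0.2814 0.15  ] rot [-3.139  0.007 -3.137] q [ 0.403  0.149  0.047  1.463 -0.005  0.399] F [-0.3 -0.4 -0.8] w 59.9 grip 0.0
shift [-126.4 -346.9   -8.3] turn [-0.002  0.007  0.004]
```

Call:
jog_arm(
  steps=[
    [[60, -20, -55, -20, 0, 0, 0], [60, -40, -110, -20, 0, 0, 0], [60, -60, -165, -20, 0, 0, 0], [60, -80, -220, -20, 0, 0, 0], [60, -100, -275, -20, 0, 0, 0]],
  ],
)

```text
time_s: 53.18
ee_pos: [0.5947, 0.0055, 0.1722]
ee_rot: [-3.14, 0.009, -3.137]
force: [0.5, 0.1, -1.3]
width: 0.701
grip_force: 0.0
```

Call:
jog_arm(
  steps=[
    [[60, -10, -40, 0, 0, 0, 0], [60, -26, -72, 0, 0, 0, 0], [60, -26, -72, 0, 0, 0, 0], [60, -26, -72, 0, 0, 0, 0], [60, -26, -72, 0, 0, 0, 0]],
  ],
)

```text
time_s: 53.8
ee_pos: [0.6204, -0.0634, 0.1731]
ee_rot: [-3.141, 0.009, -3.136]
force: [-0.5, 0.0, 0.2]
width: 0.702
grip_force: 0.0
```

Run:
```python
from h import *
from scipy.optimize import least_squares
o=arm.get_obs(); im=arm.capture('wrist'); c=cam('wrist',o); g=cv2.GaussianBlur(cv2.cvtColor(im,cv2.COLOR_RGB2GRAY),(5,5),0)
cv2.imwrite('pics/w11.png',im[:,:,::-1]); hsv=cv2.cvtColor(im,cv2.COLOR_RGB2HSV).astype(int)
p=proj(c,[.6205,-.065,.018]); q=proj(c,[.6205,-.065,.053]); print('disc px',p,'knob px',q)
def fit(z,rad,c0):
    ed=cv2.Canny(g,30,80); P=np.argwhere(ed)[:,::-1]; W=np.array([unproj(c,u,z)[:2] for u in P if u[1]<235]); best=None
    for dx in np.arange(-.012,.0121,.001):
        for dy in np.arange(-.012,.0121,.001):
            d=np.abs(np.hypot(W[:,0]-c0[0]-dx,W[:,1]-c0[1]-dy)-rad); n=(d<.0012).sum()
            if best is None or n>best[0]: best=(n,c0[0]+dx,c0[1]+dy)
    return best
print('disc',fit(.018,.057,(.6205,-.065)),'knob',fit(.053,.013,(.6205,-.065)))
plan([.6205,-.065,.033],tool(np.pi,np.pi/2))
```

```text
disc px [252.20135005 178.35598105] knob px [251.99413921 188.45364318]
disc (np.int64(216), np.float64(0.6215), np.float64(-0.06599999999999999)) knob (np.int64(104), np.float64(0.6165), np.float64(-0.06499999999999999))
t 53.85 pos [ 0.6205 -0.0634  0.1732] rot [-3.14   0.009 -3.136] q [-2.100e-01  2.920e-01  2.600e-01  1.529e+00  1.000e-03 -2.160e-01] F [-0.1  0.5 -0.4] w 59.5 grip 0.0
shift [  1.3  -1.4 140.2] turn [-0.001  0.009  0.006]
```

Call:
jog_arm(
  steps=[
    [[60, 0, -1, 45, 0, 0, 0], [60, 0, -1, 90, 0, 0, 0], [60, 0, -1, 125, 0, 0, 0], [60, 0, -1, 138, 0, 0, 0], [60, 0, -1, 138, 0, 0, 0]],
  ],
)

```text
time_s: 54.48
ee_pos: [0.6214, -0.0651, 0.0347]
ee_rot: [-3.141, 0.008, -3.137]
force: [0.1, -0.8, -0.1]
width: 0.7
grip_force: 0.0
```

Call:
jog_arm(
  steps=[
    [[10, 0, 0, 0, 0, 0, 0], [10, 0, 0, 0, 0, 0, 0], [10, 0, 0, 0, 0, 0, 0], [10, 0, 0, 0, 0, 0, 0], [10, 0, 0, 0, 0, 0, 0]],
  ],
)

```text
time_s: 55.1
ee_pos: [0.624, -0.0661, 0.0379]
ee_rot: [-3.14, 0.014, -3.137]
force: [0.1, 1.0, 5.9]
width: 0.283
grip_force: 39.6
```

Call:
jog_arm(
  steps=[
    [[10, 0, 0, -15, 0, 0, 0], [10, 0, 0, -60, 0, 0, 0], [10, 0, 0, -110, 0, 0, 0], [10, 0, 0, -150, 0, 0, 0], [10, 0, 0, -150, 0, 0, 0]],
  ],
)

```text
time_s: 55.72
ee_pos: [0.6232, -0.0663, 0.1909]
ee_rot: [-3.138, 0.018, -3.137]
force: [0.3, -0.5, -0.2]
width: 0.286
grip_force: 39.5
```

Run:
```python
from h import *
plan([.6456,.0845,.18],[3.141,.004,-3.141])
```

```text
t 55.73 pos [ 0.6232 -0.0663  0.1909] rot [-3.138  0.018 -3.137] q [-0.213  0.29   0.292  1.554  0.    -0.217] F [ 0.3 -0.5 -0.2] w 24.5 grip 39.5
shift [-22.8 150.8  10.7] turn [-0.004  0.014  0.004]
```

Call:
jog_arm(
  steps=[
    [[10, -4, 25, 0, 0, 0, 0], [10, -10, 65, 0, 0, 0, 0], [10, -18, 110, 0, 0, 0, 0], [10, -25, 150, 0, 0, 0, 0], [10, -25, 150, 0, 0, 0, 0]],
  ],
)

```text
time_s: 56.35
ee_pos: [0.644, 0.0875, 0.1828]
ee_rot: [-3.141, 0.006, -3.133]
force: [0.6, 0.3, -1.6]
width: 0.285
grip_force: 39.6
```

Call:
jog_arm(
  steps=[
    [[10, 0, 0, 15, 0, 0, 0], [10, 0, 0, 30, 0, 0, 0], [10, 0, 0, 33, 0, 0, 0], [10, 0, 0, 33, 0, 0, 0], [10, 0, 0, 33, 0, 0, 0]],
  ],
)

```text
time_s: 56.98
ee_pos: [0.6457, 0.084, 0.1528]
ee_rot: [-3.14, 0.01, -3.138]
force: [-0.9, 0.7, -1.4]
width: 0.284
grip_force: 39.6
```

Run:
```python
from h import *
plan([.648,.084,.138],[-3.138,.014,-3.137])
im=arm.capture('scene'); np.save('sc.npy',im); c=cam('scene')
f=lambda C,r,z:np.array([proj(c,[C[0]+r*np.cos(k),C[1]+r*np.sin(k),z]) for k in np.linspace(0,2*np.pi,72)])
u=f([.645,.0837],.057,.14-.018-.001); print('lid cols if centred',u[:,0].min(),u[:,0].max())
hsv=cv2.cvtColor(im,cv2.COLOR_RGB2HSV).astype(int)
for y in (int(u[:,1].mean()),): print(y,im[y,270:340].sum(1).tolist())
```

```text
t 56.98 pos [0.6457 0.084  0.1528] rot [-3.14   0.01  -3.138] q [ 0.027  0.366  0.311  1.506 -0.002  0.024] F [-0.9  0.7 -1.4] w 24.3 grip 39.6
shift [-2.1 -0.  14.9] turn [ 0.002 -0.004 -0.001]
lid cols if centred 282.51035242227346 328.73756597630654
194 [421, 420, 428, 436, 444, 443, 435, 422, 413, 408, 412, 425, 390, 233, 298, 392, 410, 415, 416, 413, 415, 416, 413, 416, 414, 416, 415, 413, 417, 414, 417, 414, 415, 415, 410, 414, 414, 418, 415, 412, 416, 414, 414, 415, 412, 414, 413, 417, 414, 415, 417, 417, 415, 413, 414, 413, 409, 372, 402, 430, 437, 436, 433, 425, 416, 408, 398, 399, 412, 415]
```

Call:
jog_arm(
  steps=[
    [[10, -1, 0, 5, 0, 0, 0], [10, -1, 0, 9, 0, 0, 0], [10, -1, 0, 12, 0, 0, 0], [10, -1, 0, 14, 0, 0, 0], [10, -1, 0, 15, 0, 0, 0]],
  ],
)

```text
time_s: 57.65
ee_pos: [0.6463, 0.0844, 0.1379]
ee_rot: [-3.14, 0.009, -3.137]
force: [-2.6, -0.3, 3.4]
width: 0.286
grip_force: 40.0
```

Call:
jog_arm(
  steps=[
    [[10, 0, 0, 1, 0, 0, 0], [10, 0, 0, 1, 0, 0, 0], [10, 0, 0, 1, 0, 0, 0], [10, 0, 0, 1, 0, 0, 0], [10, 0, 0, 1, 0, 0, 0]],
  ],
)

```text
time_s: 58.28
ee_pos: [0.6463, 0.0844, 0.1379]
ee_rot: [-3.14, 0.01, -3.137]
force: [-3.9, 0.2, 5.3]
width: 0.286
grip_force: 40.1
```

Call:
jog_arm(
  steps=[
    [[60, 0, 0, 0, 0, 0, 0], [60, 0, 0, 0, 0, 0, 0], [60, 0, 0, 0, 0, 0, 0], [60, 0, 0, -40, 0, 0, 0], [60, 0, 0, -90, 0, 0, 0]],
  ],
)

```text
time_s: 58.9
ee_pos: [0.6446, 0.0844, 0.2247]
ee_rot: [-3.14, 0.005, -3.137]
force: [0.7, -0.4, 0.5]
width: 0.704
grip_force: 0.0
```

Call:
jog_arm(
  steps=[
    [[60, 60, 0, -30, 0, 0, 0], [60, 120, 0, -30, 0, 0, 0], [60, 180, 0, -30, 0, 0, 0], [60, 220, 0, -30, 0, 0, 0], [60, 220, 0, -30, 0, 0, 0]],
  ],
)

```text
time_s: 59.52
ee_pos: [0.4232, 0.0838, 0.2545]
ee_rot: [-3.14, 0.01, -3.137]
force: [0.9, -0.3, -0.8]
width: 0.707
grip_force: 0.0
```

Run:
```python
from h import *
plan([.43,.084,.26])
im=arm.capture('scene'); c=cam('scene'); cv2.imwrite('pics/fin.png',im[:,:,::-1])
g=cv2.GaussianBlur(cv2.cvtColor(im,cv2.COLOR_RGB2GRAY),(3,3),0); ed=cv2.Canny(g,40,100); P=np.argwhere(ed)[:,::-1]
P=P[(abs(P[:,0]-305)<60)&(abs(P[:,1]-200)<50)]
def fit(z,rad,c0):
    W=np.array([unproj(c,u,z)[:2] for u in P]); best=(0,)
    for dx in np.arange(-.015,.0151,.001):
        for dy in np.arange(-.015,.0151,.001):
            n=(np.abs(np.hypot(W[:,0]-c0[0]-dx,W[:,1]-c0[1]-dy)-rad)<.0015).sum()
            if n>best[0]: best=(int(n),round(c0[0]+dx,4),round(c0[1]+dy,4))
    return best
for z in (.112,.115,.118,.121,.124,.13): print(z,fit(z,.057,(.645,.0837)))
a=np.load('scene0.npy'); d=np.abs(im.astype(int)-a.astype(int)).sum(2)
for n,X in (('lid/jar',[.645,.083,.1]),('cup',[.44,-.096,.05]),('therm',[.5,.28,.03]),('spoon',[.44,.083,0]),('porta',[.67,-.225,.02])):
    p=proj(c,X).astype(int); s=d[p[1]-20:p[1]+21,p[0]-22:p[0]+23]; print(n,'changed px',int((s>90).sum()),'of',s.size)
```

```text
t 59.52 pos [0.4232 0.0838 0.2545] rot [-3.14   0.01  -3.137] q [ 0.041 -0.198 -0.086  1.673 -0.002  0.036] F [ 0.9 -0.3 -0.8] w 60.4 grip 0.0
shift [-6.9  0.2 -5.4] turn [-0.001  0.01   0.005]
0.112 (49, np.float64(0.641), np.float64(0.0917))
0.115 (50, np.float64(0.642), np.float64(0.0877))
0.118 (50, np.float64(0.643), np.float64(0.0827))
0.121 (51, np.float64(0.646), np.float64(0.0797))
0.124 (51, np.float64(0.648), np.float64(0.0757))
0.13 (51, np.float64(0.651), np.float64(0.0687))
lid/jar changed px 63 of 1845
cup changed px 7 of 1845
therm changed px 32 of 1845
spoon changed px 0 of 1845
porta changed px 0 of 1845
```

The scene matches its start state, with the lid on and the cup and thermometer home, and nothing is touching the gripper, so I'm handing in.

```bash
python3 -c "
from rig import arm
print(arm.hand_in())"
```

```text
the job is handed in; nothing more can be done
None
```

The job is handed in at about 59.5 s on the robot's clock, verdict not shown: all five cubes are in the lidded jar, the temperature reading was held about 2.5 s, and the cup (on its coaster) and thermometer (in its rest) are back.

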